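# Slope test of a model tree

### The arm

A 7-joint arm with a two-finger parallel gripper is mounted at the origin on the work surface. World frame = base frame: x ahead of the robot, y to its left, z up, the work surface at z = 0. Lengths are in m, angles in degrees, forces in N, time in s.
With the tool pointing down it reaches from about 0.35 to 0.9 m from the base axis. Payload 8.1 kg.
Tool frame: the origin (TCP) lies midway between the tips of the shut fingers; the grasp point (between the pads) lies 19 mm behind it; x points along the fingers, z is the direction in which the jaws open and shut, and the axes are right-handed (so a half turn about x gives the same grasp; the last joint's range is limited). The gripper opens to 92 mm and grips with 3 to 60 N. Pads are 19 mm wide; open, the fingers measure 130 mm over their backs; the gripper's body (75 mm by 190 mm) begins 47 mm behind the grasp point.
Start: joints at [-78.014, 24.895, 1.432, 90.138, -0.665, 64.973, -4.303], TCP at [0.192, 0.595, 0.227] pointing down, gripper open.
Joint ranges: [-149.89, 149.89], [-25.12, 119.58], [-72.63, 75.52], [4.76, 147.25], [-75.54, 255.54], [6.69, 114.76], [-157.13, 157.13]. Speed limits (degrees/s): [127.2, 127.2, 172.46, 172.46, 180, 180, 180].

### API

Orientations are given as a 3x3 rotation matrix whose columns are the frame's x, y, z axes.
In Python, from workcell import env, grab_frame gives the robot as it stands.
- The arm moves only by the shell command python3 -m handwheel 'ROWS'. ROWS is JSON, a list of rows, each a list of 5 numbers: the shift along the tool's x, y, z in m, then the turn about the tool's x in degrees, then the opening in per cent of the stroke, from 0 (shut) to 100 (fully open). In form: [[dx, dy, dz, turn, claw], ...]. A call has 1 to 20 rows; each row is the pose to reach, as a shift and turn from the pose commanded when the call began, along the tool's axes at that moment; what a row does not reach only later rows make up. A row lasts 1/8 s, in which the tool goes at most 62.5 mm and 10.7 degrees, less where a joint would pass 70% of its speed; a pose out of reach is approached as far as the arm can. A call with a gripper value outside its range is refused whole. The fingers move at their own pace and stop on an object; the grip force is fixed at half the most. Time passes only in rows, so rows that repeat a pose let the fingers close. It gives the time, the measured TCP pose, the force and the opening at its end, in the units of the state.
- env.get_obs(): the state, without advancing time (a new reading comes with each control period).
- grab_frame(name): name is "scene" or "top" or "wrist"; returns a dict with "pixels" (420x560x3 uint8, red, green, blue), "z_map" (420x560 float32, m along the optical axis (not along the pixel's ray), 0 where there is no reading), "fx", "fy", "cx", "cy" (pixels), "eye" and "orientation" of the camera in the world. Camera axes: x right, y down, z forward; pixel columns grow to the right and rows downward; lengths in m; the calibration is good to about 2 mm. A picture is of the moment at which its call begins.
- env.job_done(): hands the job in, once; it reports no verdict.
The state is a dict: "time_s": time; "joint_positions": joint angles; "dq": joint speeds; "joint_torque": joint torques, N m; "tool_pos": TCP position; "eef_rot": TCP orientation; "ft_force": force on the tool from outside, world axes, zero at the start; "torque": the same for the moment, N m; "opening": finger opening in m.
Only numpy, scipy, OpenCV 4.12 (cv2) and the standard library are available. Lean on these libraries where they do the work, as an engineer would, in place of code of your own. Each camera call takes 0.05 s, during which the arm holds its last target.

### The job

On the slope tester, slowly raise the hinged board by its pin until the pine slides down to the lip at the hinge, and stop there before the round-crowned tree slips too: leave the board standing at that slope. Then note the angle by turning the pointer until it is parallel with the board, and let go. Do not touch the trees or disturb the jar, spool and vice.

Things in the scene. Friction and masses are not known exactly. Their poses are not given: they have to be found in the camera images.
- rig: fixed frame of the slope tester: dark steel base plate 340 x 120 x 12 mm. Origin on the table under the hinge axis, mid-width; x runs level from the hinge towards the board's free end, y sideways to the side of the pins and pointer (the robot's side), z up. Board and pointer turn about one axis, parallel to y, through hinge
- hinge (a point): point on the hinge axis at the board's mid-width, 50 mm above the rig's origin
- board (a joint): angle of the plywood board (285 x 130 x 12 mm), rad: 0 = level (as it starts), grows as the free end goes up, stop at 0.75. Stiff friction hinge: stays where it is left; lifting at the pin takes about 7 N. A 10 mm high wooden lip crosses the board, its face 20 mm from the hinge axis; board top is 6 mm above the axis
- board_top (a point): point of the board straight over the hinge axis on its top face, mid-width; axes turn with the board: x up the board, y to the pin side, z normal to it
- board_pin (a point): grip point of the steel pin that raises the board: round, 14 mm diameter, parallel to the hinge axis, sticking out 60 mm sideways near the free end. The point is 250 mm from the hinge axis, 40 mm out from the board's edge (105 mm to +y of the rig's origin), 20 mm from the pin's end, 50 mm above the table at level. The magnifier hangs over it: lean the tool back to the robot, 35 to 40 degrees
- lens (a point): centre of the fixed round magnifier, 100 mm diameter, 8 mm thick, level, 304 mm above the table, straight above the board pin's region; carried by a crossbar from a post on the far side of the board
- pointer (a joint): angle of the flat steel pointer (140 mm long, beside the board on the robot's side), rad, measured like the board's angle: 0 = level, larger = tip higher, range 0 to 1.3; starts steep, above any slip angle. Friction hinge, stays where it is left; about 1.5 N at its pin moves it. It must end equal to the board's angle
- pointer_pin (a point): grip point of the pointer's pin: round, 14 mm diameter, parallel to the hinge axis, sticking out 52 mm from the pointer towards the robot's side; this point is 125 mm from the hinge axis, 37 mm out from the pointer, 15 mm from the pin's outer end; in the rig frame it is 125 mm to the +y side of the origin
- pine_mid (a point): conifer model tree, 100 mm tall on a square steel foot plate 44 x 44 x 8 mm, 80 to 170 g; point on its stem 50 mm above the underside of the foot. Starts near the free end of the board, 190 to 225 mm from the hinge. It slips first, at a slope that differs every time (between about 15 and 30 degrees) and slides down to rest against the lip
- leaf_mid (a point): round-crowned model tree, 93 mm tall, with the same square foot, standing beside the pine; point on its stem 50 mm above the underside of the foot. Its foot grips a little better: it would slip some 3.5 to 5.5 degrees later than the pine
- jar: bystander: glass jar with a red lid, 68 mm diameter, 100 mm tall; origin under its centre
- spool: bystander: spool of brass wire, 48 mm diameter, 40 mm tall; origin under its centre
- vice: bystander: small green hand vice, 100 x 50 x 44 mm; origin under its centre
Not all that is in view belongs to the job. Leave any orange or pink look-alike of the part that bears leaf_mid alone.

How it is judged (in metres and radians):
On the way, in this order (a step that is already met when the one before it is completed fails the run):
1. the board is raised past 7 degrees with both trees still standing near its free end (value of joint board above 0.12 rad and x of pine_mid in the frame of board_top above 0.17 m), for 0.1 s.
2. with the board tilted more than 14 degrees the pine has slid down to the lip (value of joint board above 0.245 rad and x of pine_mid in the frame of board_top below 0.06 m), for 0.2 s.
3. the pointer is turned parallel with the board, within 2.9 degrees (angle between the x axis of pointer_pin and the x axis of board_top, either way round below 0.05 rad), for 0.2 s.
At the end, for the whole second after the job is handed in: The board stands still at over 14 degrees; the pine is upright on it against the lip (centre within 60 mm of the hinge along the board), the round-crowned tree upright over 170 mm up the board; the pointer is still and parallel with the board within 2.9 degrees (all of step 2 and angle between the x axis of pointer_pin and the x axis of board_top, either way round below 0.05 rad and angle between the z axis of each of pine_mid, leaf_mid and the z axis of board_top, either way round below 0.15 rad and x of leaf_mid in the frame of board_top above 0.17 m and velocity of joint board between -0.03 and 0.03 rad/s and velocity of joint pointer between -0.05 and 0.05 rad/s); the robot touches nothing.
It fails at once if the round-crowned tree slips down the board as well (the board was raised too far) (x of leaf_mid in the frame of board_top below 0.16 m).
It fails at once if the board is jerked up faster than 0.8 rad/s (velocity of joint board above 0.8 rad/s).
It fails at once if the board is let down again once the pine lies at the lip (faster than 0.2 rad/s) (velocity of joint board below -0.2 rad/s and x of pine_mid in the frame of board_top below 0.06 m).
It fails at once if the robot touches a tree (contact force between any of the arm, the fingers and pine above 0.3 N or contact force between any of the arm, the fingers and leaftree above 0.3 N).
It fails at once if jar, spool or vice is shifted more than 30 mm (distance of any of jar, spool, vice from where it was at the start of the episode above 0.03 m).
It also fails if it takes over 61 s, if anything falls off the work surface, if the arm or the gripper's body presses on something with over 40 N, if the wrist force passes 120 N, or if a joint passes its speed limit or range.

## Working session

There is one attempt and no reset: what is moved stays moved. The work goes in short steps, Python scripts to look and compute and a shell command to move; the robot and the scene stay as the last step left them, time stands still between calls to the robot, and variables do not carry over. Pictures are saved under pics/ and viewed, and the job is handed in when it is done.

```bash
ls; mkdir -p pics; cat > h.py <<'E'
import numpy as np,cv2
from workcell import env, grab_frame
def snap(n,f):
    d=grab_frame(n); np.savez('pics/'+f+'.npz',**d); cv2.imwrite('pics/'+f+'.png',d['pixels'][:,:,::-1]); return d
def pt(d,u,v,z=None):
    z=d['z_map'][int(v),int(u)] if z is None else z
    p=np.array([(u-d['cx'])/d['fx']*z,(v-d['cy'])/d['fy']*z,z])
    return np.array(d['eye'])+np.array(d['orientation'])@p
def proj(d,P):
    p=np.array(d['orientation']).T@(np.array(P)-d['eye']); return p[0]/p[2]*d['fx']+d['cx'],p[1]/p[2]*d['fy']+d['cy']
E
python3 - <<'E'
from h import *
for n in ['scene','top','wrist']:
    d=snap(n,n+'0'); print(n,d['eye'],np.round(d['orientation'],3).tolist(),d['fx'])
o=env.get_obs();print(o)
E
```

```text
pics
scene [ 1.38029128 -0.13163007  1.01176398] [[0.146, 0.668, -0.73], [0.989, -0.111, 0.096], [-0.017, -0.736, -0.676]] 466.860342976305
top [ 0.40679684 -0.0033167   1.18721672] [[-0.006, -0.996, 0.094], [-1.0, 0.007, 0.013], [-0.014, -0.094, -0.995]] 400.9943625369435
wrist [0.12083727 0.61711822 0.38405957] [[0.307, 0.915, 0.263], [0.952, -0.295, -0.086], [-0.001, 0.276, -0.961]] 343.6364681303295
{'time_s': 0.15, 'joint_positions': array([-78.01314081,  24.92853266,   1.43131364,  90.17570085,
        -0.66612453,  64.97420507,  -4.30307852]), 'dq': array([-0.10476559, -0.19988392,  0.11100385, -0.30475366, -0.05251872,
       -0.03158538, -0.05749715]), 'joint_torque': array([ 2.74131758e-03, -6.68265581e+01,  9.86444168e-01, -3.14695036e+01,
       -6.04317687e-02,  3.94384086e-02,  1.35604118e-04]), 'tool_pos': array([0.19166099, 0.59448401, 0.22612139]), 'eef_rot': array([[-2.87259874e-04, -9.51752610e-01,  3.06866235e-01],
       [-1.18959693e-03,  3.06866356e-01,  9.51751871e-01],
       [-9.99999251e-01, -9.16470084e-05, -1.22035237e-03]]), 'ft_force': array([-0.37351217,  0.3831911 ,  0.82438747]), 'torque': array([-0.00755373, -0.03524463,  0.00175152]), 'opening': 0.09195948469579744}
```

View pics/scene0.png

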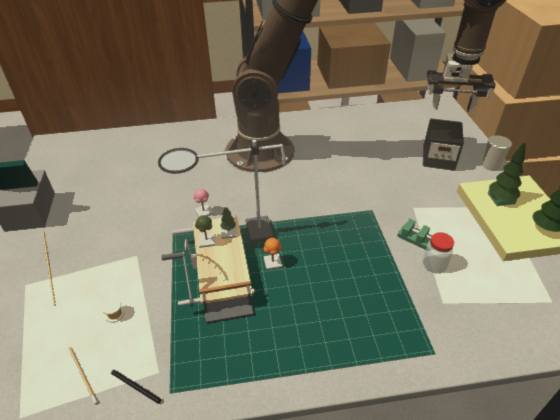

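View pics/top0.png

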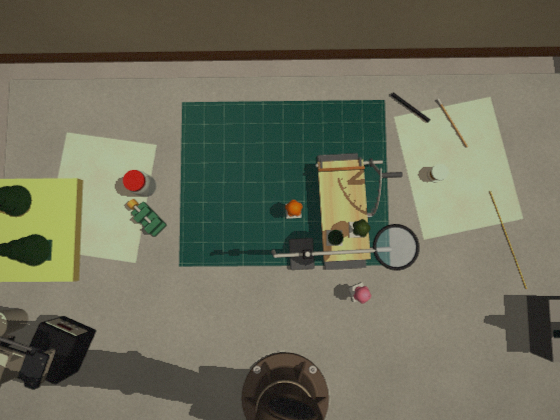

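View pics/wrist0.png

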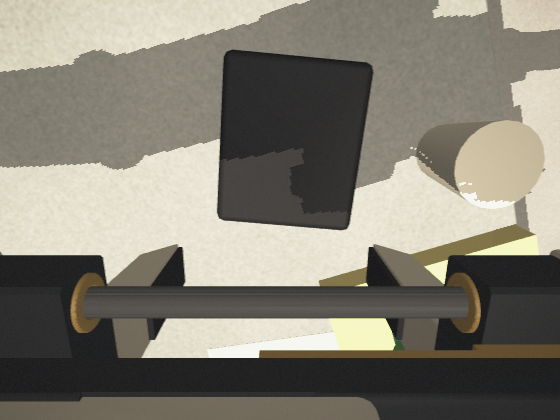

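```bash
python3 - <<'E'
from h import *
a=cv2.imread('pics/top0.png')[140:310,270:430]; b=cv2.imread('pics/scene0.png')[140:330,140:300]
cv2.imwrite('pics/c1.png',np.hstack([cv2.resize(a,(400,425),interpolation=2),cv2.resize(b,(400,425),interpolation=2)]))
d=dict(np.load('pics/top0.npz'))
for u,v in [(395,175),(385,175),(397,240),(373,163),(134,182),(148,220),(437,172),(320,158),(362,158),(325,266),(368,266),(345,170),(361,228),(336,238),(380,215),(381,190),(368,245),(415,247),(345,252),(300,254),(285,253),(330,155)]:
    print((u,v),np.round(pt(d,u,v),3))
E
```

```text
(395, 175) [ 0.602 -0.287  0.169]
(385, 175) [ 0.603 -0.263  0.166]
(397, 240) [ 0.432 -0.249  0.307]
(373, 163) [ 0.655 -0.254  0.072]
(134, 182) [0.601 0.41  0.104]
(148, 220) [0.502 0.393 0.032]
(437, 172) [ 0.635 -0.445  0.039]
(320, 158) [ 0.685 -0.11   0.013]
(362, 158) [ 0.687 -0.237  0.002]
(325, 266) [ 0.366 -0.12   0.01 ]
(368, 266) [ 0.365 -0.246  0.003]
(345, 170) [ 0.638 -0.176  0.062]
(361, 228) [ 0.468 -0.201  0.148]
(336, 238) [ 0.442 -0.136  0.144]
(380, 215) [ 0.514 -0.285  0.003]
(381, 190) [ 0.589 -0.291  0.   ]
(368, 245) [ 0.425 -0.237  0.055]
(415, 247) [ 0.416 -0.287  0.308]
(345, 252) [ 0.406 -0.135  0.306]
(300, 254) [ 0.402 -0.037  0.304]
(285, 253) [ 0.404 -0.004 -0.001]
(330, 155) [ 0.695 -0.141  0.008]
```

View pics/c1.png

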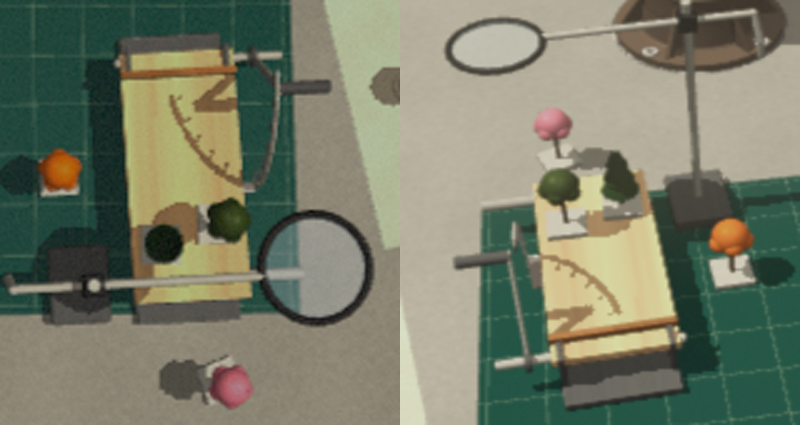

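```bash
python3 -m handwheel --help 2>&1 | head -40; python3 - <<'E'
from h import *
d=dict(np.load('pics/top0.npz'))
vv,uu=np.mgrid[0:420,0:560]
z=d['z_map']; p=np.stack([(uu-d['cx'])/d['fx']*z,(vv-d['cy'])/d['fy']*z,z],-1)@d['orientation'].T+d['eye']
def rect(m):
    q=p[m][:,:2]; r=cv2.minAreaRect((q*1000).astype(np.float32)); return r,len(q)
reg=(uu>300)&(uu<372)&(vv>140)&(vv<285)
print(rect(reg&(p[...,2]>.049)&(p[...,2]<.064)))
reg2=(uu>300)&(uu<375)&(vv>140)&(vv<285)
m=reg2&(p[...,2]>.008)&(p[...,2]<.02); print(rect(m))
L=(p[...,2]>.295)&(p[...,2]<.315)&(uu>375); print(rect(L))
hi=(uu>300)&(uu<420)&(vv>140)&(vv<290)&(p[...,2]>.02)
np.save('pics/p0.npy',p)
im=np.clip(p[...,2]/.2*255,0,255).astype(np.uint8)
cv2.imwrite('pics/z0.png',cv2.resize(cv2.applyColorMap(im,2)[140:310,270:430],(640,680),interpolation=0)[:600])
for r in range(150,185,3): print(r,np.round(p[r,345],3),np.round(p[r,372],3), np.round(p[r,380],3))
E
```

```text
invalid input: not JSON, or not a number
(((528.3612670898438, -179.4390869140625), (289.5601806640625, 157.0377197265625), 2.778167724609375), 3891)
(((516.6600341796875, -158.1944122314453), (210.75523376464844, 380.8081359863281), 80.12602996826172), 749)
(((416.6623229980469, -249.08453369140625), (94.51834106445312, 100.43616485595703), 88.08430480957031), 1666)
150 [ 0.712 -0.187 -0.002] [ 0.711 -0.268 -0.001] [ 0.711 -0.292 -0.   ]
153 [ 0.703 -0.187  0.001] [ 0.702 -0.268 -0.001] [ 0.701 -0.291  0.002]
156 [ 0.691 -0.185  0.01 ] [ 0.693 -0.268 -0.003] [ 0.693 -0.292 -0.002]
159 [ 0.682 -0.185  0.011] [ 0.67  -0.254  0.058] [ 0.683 -0.291 -0.   ]
162 [ 0.662 -0.177  0.057] [ 0.66  -0.253  0.064] [ 0.662 -0.278  0.053]
165 [ 0.654 -0.177  0.056] [ 0.651 -0.252  0.066] [ 0.665 -0.291 -0.001]
168 [ 0.643 -0.176  0.064] [ 0.656 -0.266  0.   ] [ 0.656 -0.291 -0.003]
171 [ 0.636 -0.177  0.059] [ 0.646 -0.266  0.003] [ 0.609 -0.244  0.189]
174 [ 0.627 -0.177  0.058] [ 0.637 -0.265  0.003] [ 0.602 -0.246  0.182]
177 [ 0.619 -0.176  0.057] [ 0.629 -0.265  0.002] [ 0.595 -0.247  0.178]
180 [ 0.611 -0.177  0.054] [ 0.619 -0.265  0.004] [ 0.587 -0.246  0.18 ]
183 [ 0.601 -0.176  0.06 ] [ 0.611 -0.266 -0.003] [ 0.58  -0.247  0.176]
```

```bash
python3 - <<'E'
import cv2
b=cv2.imread('pics/scene0.png')[130:330,140:300]
cv2.imwrite('pics/c2.png',cv2.resize(b,(480,600),interpolation=2))
E
```

```text
(no output)
```

View pics/z0.png

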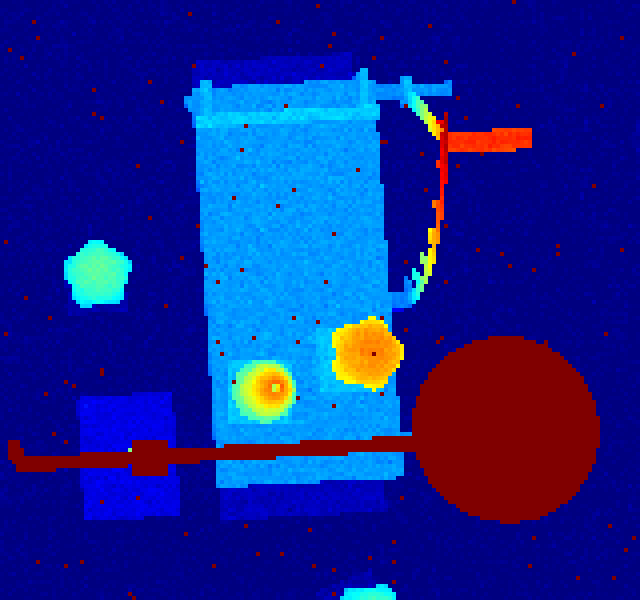

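View pics/c2.png

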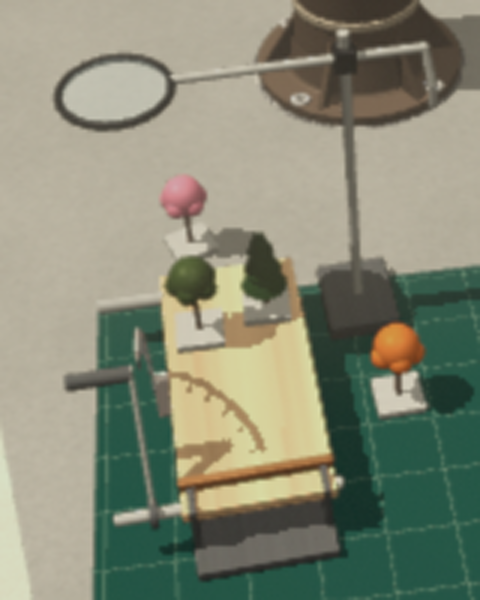

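```bash
python3 - <<'E'
from h import *
p=np.load('pics/p0.npy'); d=dict(np.load('pics/top0.npz')); s=dict(np.load('pics/scene0.npz'))
vv,uu=np.mgrid[0:420,0:560]
# board edges per row
E=[]
for r in list(range(176,205)):
    c=[u for u in range(310,375) if .048<p[r,u,2]<.066]
    E.append(np.r_[p[r,min(c),:2],p[r,max(c),:2]])
E=np.array(E)
a=np.polyfit(E[:,0],E[:,1],1);b=np.polyfit(E[:,2],E[:,3],1); 
L=[]
for r in range(195,262):
    c=[u for u in range(310,330) if .048<p[r,u,2]<.066]
    L.append(p[r,min(c),:2])
L=np.array(L);c=np.polyfit(L[:,0],L[:,1],1);print(a,b,c, np.polyval(a,.6),np.polyval(b,.6))
# axle
m=(uu>=377)&(uu<=382)&(vv>155)&(vv<170)&(p[...,2]>.03);print('axle',p[m].mean(0),m.sum())
m=(uu>=384)&(uu<=402)&(vv>165)&(vv<183)&(p[...,2]>.12);q=p[m];print('ppin',q.mean(0),q[:,0].min(),q[:,0].max(),q[:,1].min(),q[:,1].max(),q[:,2].max(),m.sum(),np.polyfit(q[:,1],q[:,0],1))
for r in range(254,272,1): print(r,np.round(p[r,350],3))
# scene board pin
ps=None
vs,us=np.mgrid[215:245,165:200]
for v in range(224,238,2): print(v,[np.round(pt(s,u,v),3).tolist() for u in (175,179,183,187,191)])
E
```

```text
Traceback (most recent call last):
ValueError: min() iterable argument is empty
```

```bash
python3 - <<'E'
from h import *
p=np.load('pics/p0.npy'); d=dict(np.load('pics/top0.npz')); s=dict(np.load('pics/scene0.npz'))
vv,uu=np.mgrid[0:420,0:560]
def fit(rows,lo,hi,f):
    Q=[]
    for r in rows:
        c=[u for u in range(lo,hi) if .045<p[r,u,2]<.068]
        if c: Q.append(p[r,f(c),:2])
    Q=np.array(Q);k=np.polyfit(Q[:,0],Q[:,1],1);e=Q[:,1]-np.polyval(k,Q[:,0]);g=abs(e)<.004;k=np.polyfit(Q[g,0],Q[g,1],1);return k,np.polyval(k,.6),g.sum()
print(fit(range(176,250),310,335,min),fit(range(176,212),345,369,max))
m=(uu>=377)&(uu<=382)&(vv>155)&(vv<170)&(p[...,2]>.03);print('axle',p[m].mean(0),m.sum())
m=(uu>=384)&(uu<=402)&(vv>165)&(vv<183)&(p[...,2]>.12);q=p[m];print('ppin',q.mean(0),q.min(0),q.max(0),m.sum(),np.polyfit(q[:,1],q[:,0],1))
for r in range(256,270,1): print(r,np.round(p[r,350],3))
for v in range(222,238,2): print(v,[np.round(pt(s,u,v),3).tolist() for u in (175,179,183,187,191)])
E
```

```text
(array([ 0.0471166 , -0.13173808]), np.float64(-0.10346812036387815), np.int64(74)) (array([ 0.04317228, -0.25714457]), np.float64(-0.2312412025392196), np.int64(36))
axle [ 0.65470741 -0.27188704  0.07299872] 25
ppin [ 0.59604163 -0.27291261  0.20461182] [ 0.40679684 -0.30691438  0.15894334] [ 0.61130257 -0.0033167   1.18721672] 105 [-0.66357807  0.41494281]
256 [ 0.395 -0.187  0.051]
257 [ 0.392 -0.186  0.056]
258 [ 0.389 -0.186  0.057]
259 [ 0.386 -0.185  0.058]
260 [ 0.383 -0.192  0.016]
261 [ 0.38  -0.193  0.01 ]
262 [ 0.377 -0.193  0.01 ]
263 [ 0.374 -0.192  0.014]
264 [ 0.371 -0.192  0.015]
265 [ 0.368 -0.193  0.01 ]
266 [ 0.365 -0.192  0.012]
267 [ 0.363 -0.193  0.01 ]
268 [ 0.36  -0.192  0.011]
269 [ 0.356 -0.194  0.003]
222 [[0.325, -0.301, -0.001], [0.329, -0.288, 0.001], [0.329, -0.276, -0.0], [0.328, -0.265, -0.004], [0.333, -0.252, -0.001]]
224 [[0.331, -0.301, -0.004], [0.337, -0.288, 0.0], [0.338, -0.276, -0.001], [0.337, -0.265, -0.003], [0.346, -0.252, 0.003]]
226 [[0.342, -0.301, -0.001], [0.344, -0.289, -0.001], [0.346, -0.277, -0.001], [0.348, -0.264, -0.001], [0.351, -0.252, -0.001]]
228 [[0.353, -0.3, 0.001], [0.352, -0.289, -0.002], [0.355, -0.277, -0.001], [0.411, -0.257, 0.053], [0.42, -0.245, 0.059]]
230 [[0.418, -0.291, 0.057], [0.416, -0.28, 0.053], [0.418, -0.269, 0.053], [0.419, -0.258, 0.052], [0.421, -0.246, 0.052]]
232 [[0.42, -0.292, 0.051], [0.426, -0.28, 0.055], [0.426, -0.269, 0.053], [0.425, -0.258, 0.05], [0.377, -0.253, 0.0]]
234 [[0.425, -0.292, 0.047], [0.378, -0.289, -0.001], [0.381, -0.277, -0.0], [0.386, -0.264, 0.002], [0.387, -0.253, 0.002]]
236 [[0.387, -0.3, 0.001], [0.385, -0.289, -0.003], [0.39, -0.277, 0.0], [0.393, -0.265, 0.001], [0.393, -0.253, -0.001]]
```

```bash
python3 -m handwheel '[[-0.06,0,0,0,100],[-0.12,0,0,0,100],[-0.18,0,0,0,100],[-0.24,0,0,0,100],[-0.24,-0.04,-0.04,0,100],[-0.24,-0.08,-0.08,0,100],[-0.24,-0.12,-0.12,0,100],[-0.24,-0.16,-0.16,0,100],[-0.24,-0.20,-0.20,0,100],[-0.24,-0.24,-0.24,0,100],[-0.24,-0.28,-0.28,0,100],[-0.24,-0.32,-0.32,0,100],[-0.24,-0.36,-0.36,0,100],[-0.24,-0.40,-0.40,0,100],[-0.24,-0.44,-0.44,0,100],[-0.24,-0.48,-0.47,0,100],[-0.24,-0.48,-0.47,0,100]]'
python3 -c "
from h import *
o=env.get_obs();print(o['joint_positions'],o['tool_pos'],np.round(o['eef_rot'],3))"
```

```text
time_s: 2.28
tool_pos: [0.5052, -0.0036, 0.4663]
eef_rot: [[-0.0, -0.95, 0.313], [-0.002, 0.313, 0.95], [-1.0, -0.0, -0.002]]
ft_force: [-0.5, 1.2, -0.4]
opening: 0.0916
[-34.48558213   7.12771551  34.13992983  82.72336431  -3.88562957
  91.38685186  71.10507968] [ 0.50519499 -0.00361609  0.46631857] [[-0.    -0.95   0.313]
 [-0.002  0.313  0.95 ]
 [-1.    -0.    -0.002]]
```

```bash
python3 -m handwheel '[[-0.06,0,0,0,100],[-0.12,0,0,0,100],[-0.18,0,0,0,100],[-0.24,0,0,0,100],[-0.3,0,0,0,100],[-0.36,0,0,0,100]]'
python3 -c "
from h import *
o=env.get_obs();print(o['joint_positions'],o['tool_pos'],np.round(o['eef_rot'],3))"
```

```text
time_s: 3.02
tool_pos: [0.4886, 0.0008, 0.6608]
eef_rot: [[0.069, -0.95, 0.305], [0.001, 0.306, 0.952], [-0.998, -0.065, 0.022]]
ft_force: [-0.0, 0.3, 0.0]
opening: 0.0915
[-32.270932     8.40807307  34.46981571  54.27092821  -5.42571753
 114.71016255  71.4868225 ] [0.48862605 0.00078979 0.6607628 ] [[ 0.069 -0.95   0.305]
 [ 0.001  0.306  0.952]
 [-0.998 -0.065  0.022]]
```

```bash
python3 -m handwheel '[[-0.06,0,0,0,100],[-0.12,0,0,0,100],[-0.18,0,0,0,100],[-0.24,0,0,0,100]]'
python3 -c "
from h import *
o=env.get_obs();print(o['joint_positions'],o['tool_pos'],np.round(o['eef_rot'],3))"
```

```text
time_s: 3.52
tool_pos: [0.4674, 0.0009, 0.6933]
eef_rot: [[0.139, -0.943, 0.302], [0.002, 0.306, 0.952], [-0.99, -0.132, 0.045]]
ft_force: [-0.6, 0.1, -0.2]
opening: 0.0918
[-49.29170606   4.54313678  50.47965125  54.31872363  -4.12687498
 114.70745585  71.07915348] [0.46744644 0.00088887 0.69332602] [[ 0.139 -0.943  0.302]
 [ 0.002  0.306  0.952]
 [-0.99  -0.132  0.045]]
```

```bash
python3 -m handwheel '[[-0.04,-0.04,0.013,0,100],[-0.08,-0.08,0.026,0,100],[-0.12,-0.12,0.04,0,100],[-0.16,-0.16,0.052,0,100],[-0.2,-0.2,0.065,0,100],[-0.24,-0.24,0.078,0,100]]'
python3 -c "
from h import *
o=env.get_obs();print(o['joint_positions'],o['tool_pos'],np.round(o['eef_rot'],3))"
```

```text
time_s: 4.28
tool_pos: [0.5399, 0.0126, 0.7592]
eef_rot: [[0.318, -0.903, 0.289], [0.019, 0.311, 0.95], [-0.948, -0.296, 0.116]]
ft_force: [1.1, -0.6, -0.1]
opening: 0.0918
[ -1.34207019  11.45727942 -11.31822355  35.57958102   5.50366236
 114.68871241  63.07401222] [0.53988491 0.01261499 0.75924052] [[ 0.318 -0.903  0.289]
 [ 0.019  0.311  0.95 ]
 [-0.948 -0.296  0.116]]
```

```bash
python3 - <<'E'
import numpy as np
C=np.array([.4167,-.249,.304])
def clear(lean,az,al,gy=.105):
    l,a=np.radians([lean,az]); x=np.array([np.sin(l)*np.cos(a),np.sin(l)*np.sin(a),-np.cos(l)])
    pin=np.array([-.0465,0,0])*0+np.array([.0465,-1,0])/1.001
    w=np.cross(x,pin);w/=np.linalg.norm(w);v=np.cross(w,x)
    h=np.array([.655,-.165,.05]);rx=np.array([-1,-.0465,0])/1.001
    P=h+.25*(rx*np.cos(al)+np.array([0,0,1])*np.sin(al))+gy*pin
    pts=[]
    for s in np.linspace(.047,.45,60):
        ww=.095 if s<.2 else .045
        for i in np.linspace(-ww,ww,15):
            for j in np.linspace(-.0375 if s<.2 else -.045,.0375 if s<.2 else .045,9):
                pts.append(P-x*s+w*i+v*j)
    q=np.array(pts)-C; rr=np.maximum(np.hypot(q[:,0],q[:,1])-.05,0); zz=np.maximum(abs(q[:,2])-.004,0)
    return np.hypot(rr,zz).min()
for lean in (25,30,37,42):
    for az in (-34,0,30,60,90,110): print(lean,az,[round(1000*clear(lean,az,np.radians(t))) for t in (0,10,15,20,25,30)])
E
```

```text
25 -34 [4, 0, 0, 0, 0, 0]
25 0 [23, 0, 0, 0, 0, 0]
25 30 [20, 0, 0, 0, 0, 0]
25 60 [29, 14, 10, 3, 0, 0]
25 90 [44, 28, 25, 16, 8, 0]
25 110 [39, 23, 20, 12, 3, 0]
30 -34 [22, 0, 0, 0, 0, 0]
30 0 [31, 0, 0, 0, 0, 0]
30 30 [28, 0, 0, 0, 0, 0]
30 60 [48, 29, 21, 13, 6, 0]
30 90 [64, 46, 40, 29, 19, 10]
30 110 [57, 40, 34, 23, 14, 5]
37 -34 [32, 0, 0, 0, 0, 0]
37 0 [36, 0, 0, 0, 0, 0]
37 30 [34, 4, 0, 0, 0, 0]
37 60 [64, 42, 33, 25, 17, 10]
37 90 [91, 71, 60, 47, 35, 24]
37 110 [81, 63, 51, 39, 26, 15]
42 -34 [36, 0, 0, 0, 0, 0]
42 0 [45, 9, 0, 0, 0, 0]
42 30 [47, 17, 2, 0, 0, 0]
42 60 [76, 50, 40, 31, 23, 16]
42 90 [109, 87, 73, 59, 46, 34]
42 110 [98, 76, 62, 48, 35, 21]
```

```bash
python3 - <<'E'
from h import *
s=snap('scene','s1')
z=s['z_map'];vv,uu=np.mgrid[0:420,0:560]
p=np.stack([(uu-s['cx'])/s['fx']*z,(vv-s['cy'])/s['fy']*z,z],-1)@s['orientation'].T+s['eye']
for v in range(5,180,20): print(v,[(u,*np.round(p[v,u],2)) for u in (270,300,350,400,440,480,510,545) if z[v,u]>0])
E
```

```text
5 [(270, np.float64(-0.77), np.float64(0.15), np.float64(0.24)), (300, np.float64(-0.76), np.float64(0.29), np.float64(0.23)), (350, np.float64(-0.76), np.float64(0.53), np.float64(0.22)), (400, np.float64(-0.82), np.float64(0.8), np.float64(0.18)), (440, np.float64(-0.75), np.float64(0.97), np.float64(0.19)), (480, np.float64(-0.7), np.float64(1.14), np.float64(0.2)), (510, np.float64(-0.54), np.float64(1.19), np.float64(0.25)), (545, np.float64(-0.51), np.float64(1.33), np.float64(0.25))]
25 [(270, np.float64(-0.7), np.float64(0.14), np.float64(0.17)), (300, np.float64(-0.69), np.float64(0.28), np.float64(0.17)), (350, np.float64(-1.02), np.float64(0.62), np.float64(0.01)), (400, np.float64(-0.97), np.float64(0.88), np.float64(0.02)), (440, np.float64(-1.09), np.float64(1.17), np.float64(-0.06)), (480, np.float64(-0.68), np.float64(1.16), np.float64(0.11)), (510, np.float64(-0.5), np.float64(1.19), np.float64(0.17)), (545, np.float64(-0.31), np.float64(1.21), np.float64(0.25))]
45 [(270, np.float64(-0.82), np.float64(0.16), np.float64(0.03)), (300, np.float64(-0.8), np.float64(0.3)
[... 2675 characters left out ...]
64(0.58), np.float64(0.1)), (480, np.float64(0.1), np.float64(0.8), np.float64(-0.0)), (510, np.float64(0.25), np.float64(0.81), np.float64(0.1)), (545, np.float64(-0.28), np.float64(1.43), np.float64(-0.34))]
165 [(270, np.float64(0.11), np.float64(0.03), np.float64(0.01)), (300, np.float64(0.11), np.float64(0.13), np.float64(-0.0)), (350, np.float64(0.14), np.float64(0.3), np.float64(-0.0)), (400, np.float64(0.17), np.float64(0.47), np.float64(0.0)), (440, np.float64(0.22), np.float64(0.6), np.float64(0.02)), (480, np.float64(0.22), np.float64(0.75), np.float64(0.0)), (510, np.float64(0.42), np.float64(0.69), np.float64(0.17)), (545, np.float64(-0.25), np.float64(1.45), np.float64(-0.45))]
```

View pics/s1.png

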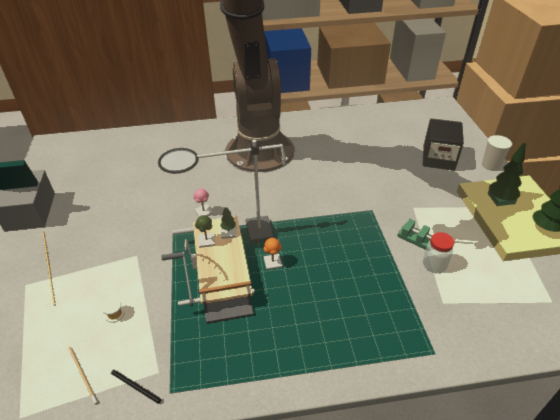

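```bash
python3 -m handwheel '[[0.004,0.053,0.051,0,100],[0.008,0.106,0.102,0,100],[0.012,0.159,0.153,0,100],[0.016,0.212,0.204,0,100],[0.02,0.265,0.255,0,100],[0.023,0.317,0.306,0,100],[0.005,0.37,0.313,0,100],[-0.013,0.43,0.32,0,100],[-0.03,0.49,0.327,0,100],[-0.05,0.55,0.334,0,100],[-0.068,0.61,0.341,0,100],[-0.086,0.68,0.348,0,100],[-0.086,0.68,0.348,0,100]]'
python3 -c "
from h import *
o=env.get_obs();print(o['joint_positions'],o['tool_pos'],np.round(o['eef_rot'],3))"
```

```text
time_s: 5.95
tool_pos: [0.1737, 0.484, 0.6736]
eef_rot: [[0.319, -0.902, 0.291], [0.005, 0.308, 0.951], [-0.948, -0.301, 0.103]]
ft_force: [0.4, -0.1, -1.1]
opening: 0.0915
[-108.50057335   10.74044469   27.28622132   51.94237862   14.81005391
  114.69729684   -2.99446271] [0.17372063 0.48400843 0.67359801] [[ 0.319 -0.902  0.291]
 [ 0.005  0.308  0.951]
 [-0.948 -0.301  0.103]]
```

```bash
python3 -m handwheel '[[-0.03,0.02,0.037,0,100],[-0.06,0.04,0.075,0,100],[-0.09,0.06,0.112,0,100],[-0.12,0.08,0.15,0,100],[-0.15,0.1,0.187,0,100],[-0.173,0.122,0.224,0,100]]'
python3 -c "
from h import *
o=env.get_obs();print(o['joint_positions'],o['tool_pos'],np.round(o['eef_rot'],3))"
```

```text
time_s: 6.7
tool_pos: [0.0126, 0.5414, 0.6864]
eef_rot: [[0.358, -0.934, -0.002], [0.11, 0.04, 0.993], [-0.927, -0.356, 0.117]]
ft_force: [-0.1, 4.7, -3.6]
opening: 0.0917
[-138.09562853   17.18716254   51.66154954   47.03879908    8.15191189
  114.66772415    4.18150989] [0.01258407 0.54140305 0.68641654] [[ 0.358 -0.934 -0.002]
 [ 0.11   0.04   0.993]
 [-0.927 -0.356  0.117]]
```

```bash
python3 -m handwheel '[[-0.012,-0.023,0.044,0,100],[-0.025,-0.046,0.088,0,100],[-0.037,-0.069,0.132,0,100],[-0.05,-0.092,0.176,0,100],[-0.062,-0.115,0.22,0,100],[-0.075,-0.137,0.266,0,100]]'
python3 -c "
from h import *
o=env.get_obs();print(o['joint_positions'],o['tool_pos'],np.round(o['eef_rot'],3))"
```

```text
time_s: 7.45
tool_pos: [0.0959, 0.6505, 0.6971]
eef_rot: [[0.418, -0.902, -0.108], [0.156, -0.046, 0.987], [-0.895, -0.43, 0.122]]
ft_force: [-2.2, 4.6, -4.7]
opening: 0.0916
[-115.48057174   29.20285722   49.25196686   28.42856672   -0.9281403
  114.70350012   20.80295887] [0.09594676 0.65052644 0.69711976] [[ 0.418 -0.902 -0.108]
 [ 0.156 -0.046  0.987]
 [-0.895 -0.43   0.122]]
```

```bash
python3 -m handwheel '[[-0.028,0.01,0.039,0,100],[-0.055,0.02,0.077,0,100],[-0.083,0.03,0.115,0,100],[-0.11,0.04,0.154,0,100],[-0.138,0.05,0.192,0,100],[-0.166,0.061,0.231,0,100]]'
python3 -c "
from h import *
o=env.get_obs();print(o['joint_positions'],o['tool_pos'],np.round(o['eef_rot'],3))"
```

```text
time_s: 8.2
tool_pos: [-0.0077, 0.7123, 0.7319]
eef_rot: [[0.449, -0.876, -0.173], [0.339, -0.012, 0.941], [-0.826, -0.481, 0.292]]
ft_force: [1.0, 1.3, -2.1]
opening: 0.0918
[-117.30970673   33.26666143   34.79053944   15.24261465    9.61182751
  114.71735658   10.8559653 ] [-0.00772893  0.71233952  0.73189202] [[ 0.449 -0.876 -0.173]
 [ 0.339 -0.012  0.941]
 [-0.826 -0.481  0.292]]
```

```bash
python3 -m handwheel '[[-0.03,0.052,0.003,0,100],[-0.06,0.104,0.006,0,100],[-0.09,0.156,0.008,0,100],[-0.12,0.208,0.01,0,100],[-0.15,0.26,0.012,0,100],[-0.174,0.307,0.014,0,100],[-0.21,0.34,0.055,0,100],[-0.245,0.37,0.095,0,100],[-0.28,0.40,0.135,0,100],[-0.313,0.433,0.171,0,100]]'
python3 -c "
from h import *
o=env.get_obs();print(o['joint_positions'],o['tool_pos'],np.round(o['eef_rot'],3))"
```

```text
time_s: 9.45
tool_pos: [-0.4253, 0.6488, 0.5946]
eef_rot: [[0.341, -0.905, -0.254], [0.402, -0.104, 0.91], [-0.85, -0.412, 0.328]]
ft_force: [3.8, 2.0, 0.5]
opening: 0.0916
[-149.84072222   46.30793075   62.69173175   16.95130796  -16.02478692
  114.68439416  -12.64479412] [-0.425323    0.64878394  0.5946086 ] [[ 0.341 -0.905 -0.254]
 [ 0.402 -0.104  0.91 ]
 [-0.85  -0.412  0.328]]
```

```bash
python3 -m handwheel '[[-0.014,0.001,0.043,0,100],[-0.028,0.002,0.085,0,100],[-0.042,0.003,0.128,0,100],[-0.056,0.005,0.17,0,100],[-0.07,0.006,0.213,0,100],[-0.082,0.007,0.256,0,100]]'
python3 -c "
from h import *
o=env.get_obs();print(o['joint_positions'],o['tool_pos'],np.round(o['eef_rot'],3))"
```

```text
time_s: 10.2
tool_pos: [-0.4052, 0.7104, 0.6015]
eef_rot: [[0.32, -0.908, -0.27], [0.456, -0.102, 0.884], [-0.83, -0.406, 0.382]]
ft_force: [0.2, 0.1, -0.2]
opening: 0.0918
[-140.73607159   49.20819547   63.65248116    6.53865677  -22.0285163
  114.70754856  -11.85306764] [-0.40521714  0.71038514  0.60151815] [[ 0.32  -0.908 -0.27 ]
 [ 0.456 -0.102  0.884]
 [-0.83  -0.406  0.382]]
```

```bash
python3 -m handwheel '[[-0.043,-0.006,0.031,0,100],[-0.086,-0.012,0.062,0,100],[-0.129,-0.018,0.093,0,100],[-0.172,-0.024,0.124,0,100],[-0.215,-0.03,0.155,0,100],[-0.258,-0.036,0.186,0,100]]'
python3 -c "
from h import *
o=env.get_obs();print(o['joint_positions'],o['tool_pos'],np.round(o['eef_rot'],3))"
```

```text
time_s: 10.95
tool_pos: [-0.3846, 0.6657, 0.6781]
eef_rot: [[0.295, -0.911, -0.289], [0.507, -0.107, 0.855], [-0.81, -0.399, 0.431]]
ft_force: [0.5, 0.5, -0.1]
opening: 0.0919
[-145.16573383   42.82040355   63.48482454    9.92431688  -16.77708875
  114.70620522   -8.69485164] [-0.38457276  0.66567723  0.67812337] [[ 0.295 -0.911 -0.289]
 [ 0.507 -0.107  0.855]
 [-0.81  -0.399  0.431]]
```

```bash
python3 -m handwheel '[[-0.043,-0.006,0.031,0,100],[-0.086,-0.012,0.062,0,100],[-0.129,-0.018,0.093,0,100],[-0.172,-0.024,0.124,0,100],[-0.215,-0.03,0.155,0,100],[-0.258,-0.036,0.186,0,100]]'
python3 -c "
from h import *
o=env.get_obs();print(o['joint_positions'],o['tool_pos'],np.round(o['eef_rot'],3))"
```

```text
time_s: 11.7
tool_pos: [-0.3653, 0.6224, 0.7424]
eef_rot: [[0.272, -0.912, -0.306], [0.559, -0.109, 0.822], [-0.784, -0.394, 0.48]]
ft_force: [-0.9, 0.0, 0.5]
opening: 0.0921
[-149.80314627   37.54464673   65.56598788   12.05988234  -13.48181771
  114.70622143   -6.13260462] [-0.36527189  0.62244391  0.74237683] [[ 0.272 -0.912 -0.306]
 [ 0.559 -0.109  0.822]
 [-0.784 -0.394  0.48 ]]
```

```bash
cat >> h.py <<'E'
def to(*W):
    o=env.get_obs();R=np.array(o['eef_rot']);
    for w in W: print(w,np.round(R.T@(np.array(w)-o['tool_pos']),4))
def st():
    o=env.get_obs();print(o['time_s'],np.round(o['joint_positions'],1),np.round(o['tool_pos'],4),np.round(o['eef_rot'],3).tolist(),'F',np.round(o['ft_force'],1),'op',round(o['opening'],4))
E
python3 -c "
from h import *
to((0.05,.6,.65),(.4,.35,.62))"
```

```text
(0.05, 0.6, 0.65) [ 0.1727 -0.34   -0.1899]
(0.4, 0.35, 0.62) [ 0.1517 -0.6201 -0.517 ]
```

```bash
python3 -m handwheel '[[0.022,-0.042,-0.024,0,100],[0.043,-0.085,-0.047,0,100],[0.065,-0.127,-0.071,0,100],[0.086,-0.17,-0.095,0,100],[0.108,-0.212,-0.119,0,100],[0.13,-0.255,-0.142,0,100],[0.151,-0.297,-0.166,0,100],[0.173,-0.34,-0.19,0,100],[0.17,-0.38,-0.237,0,100],[0.167,-0.42,-0.284,0,100],[0.164,-0.46,-0.33,0,100],[0.161,-0.50,-0.377,0,100],[0.158,-0.54,-0.424,0,100],[0.155,-0.58,-0.47,0,100],[0.152,-0.62,-0.517,0,100],[0.152,-0.62,-0.517,0,100]]'
python3 -c "
from h import *
st();to((.48,0,.58),(.45,-.25,.55),(.36,-.42,.5))"
```

```text
time_s: 13.7
tool_pos: [0.4052, 0.3454, 0.6191]
eef_rot: [[0.276, -0.914, -0.297], [0.558, -0.1, 0.824], [-0.783, -0.393, 0.482]]
ft_force: [0.2, 0.5, 0.6]
opening: 0.092
13.7 [-105.2  -24.4   40.8   90.    15.2   69.8   41.2] [0.4052 0.3454 0.6191] [[0.276, -0.914, -0.297], [0.558, -0.1, 0.824], [-0.783, -0.393, 0.482]] F [0.2 0.5 0.6] op 0.092
(0.48, 0, 0.58) [-0.1413 -0.0185 -0.3257]
(0.45, -0.25, 0.55) [-0.2655  0.0457 -0.5373]
(0.36, -0.42, 0.5) [-0.346   0.1646 -0.6747]
```

```bash
python3 -m handwheel '[[-0.02,-0.003,-0.047,0,100],[-0.04,-0.005,-0.093,0,100],[-0.06,-0.008,-0.14,0,100],[-0.08,-0.01,-0.186,0,100],[-0.1,-0.013,-0.233,0,100],[-0.12,-0.016,-0.279,0,100],[-0.141,-0.018,-0.326,0,100],[-0.141,-0.018,-0.326,0,100]]'
python3 -c "
from h import *
st();to((.45,-.25,.55),(.36,-.42,.5))"
```

```text
time_s: 14.7
tool_pos: [0.4785, 0.0012, 0.5797]
eef_rot: [[0.274, -0.914, -0.3], [0.558, -0.103, 0.823], [-0.783, -0.393, 0.482]]
ft_force: [-0.1, 0.2, 0.0]
opening: 0.0915
14.7 [-70.6 -24.1  62.6  87.9 -10.6  81.9  96.6] [0.4785 0.0012 0.5797] [[0.274, -0.914, -0.3], [0.558, -0.103, 0.823], [-0.783, -0.393, 0.482]] F [-0.1  0.2  0. ] op 0.0915
(0.45, -0.25, 0.55) [-0.1249  0.0635 -0.2125]
(0.36, -0.42, 0.5) [-0.2053  0.1829 -0.3495]
```

```bash
python3 -m handwheel '[[-0.02,0.01,-0.035,10,100],[-0.04,0.02,-0.07,20,100],[-0.06,0.03,-0.105,30,100],[-0.08,0.04,-0.14,40,100],[-0.1,0.05,-0.175,50,100],[-0.125,0.063,-0.212,60,100],[-0.14,0.09,-0.24,70,100],[-0.16,0.12,-0.28,80,100],[-0.18,0.15,-0.32,90,100],[-0.2,0.18,-0.345,95,100],[-0.205,0.183,-0.349,95,100]]'
python3 -c "
from h import *
st()"
```

```text
time_s: 16.08
tool_pos: [0.3155, -0.245, 0.5279]
eef_rot: [[0.3, -0.211, 0.93], [0.514, 0.857, 0.029], [-0.804, 0.47, 0.366]]
ft_force: [-0.1, -0.4, -1.4]
opening: 0.0918
16.075 [-44.3 -25.1  75.4  88.6 -12.4  97.6  35.6] [ 0.3155 -0.245   0.5279] [[0.3, -0.211, 0.93], [0.514, 0.857, 0.029], [-0.804, 0.47, 0.366]] F [-0.1 -0.4 -1.4] op 0.0918
```

```bash
python3 -c "
from h import *
to((.50,-.35,.42),(.52,-.45,.35))"
```

```text
(0.5, -0.35, 0.42) [ 0.088  -0.1796  0.1292]
(0.52, -0.45, 0.35) [ 0.0988 -0.3025  0.1193]
```

```bash
python3 -m handwheel '[[0.022,-0.045,0.032,0,100],[0.044,-0.09,0.064,0,100],[0.066,-0.135,0.096,0,100],[0.088,-0.18,0.129,0,100],[0.091,-0.22,0.126,0,100],[0.095,-0.26,0.123,0,100],[0.099,-0.3025,0.119,0,100],[0.099,-0.3025,0.119,0,100]]'
python3 -c "
from h import *
st()"
```

```text
time_s: 17.08
tool_pos: [0.3779, -0.2188, 0.4467]
eef_rot: [[0.334, -0.191, 0.923], [0.464, 0.886, 0.015], [-0.82, 0.423, 0.384]]
ft_force: [-0.0, 0.7, 1.0]
opening: 0.0922
17.075 [-48.6 -25.1  75.5  99.6 -10.3  81.3  34.2] [ 0.3779 -0.2188  0.4467] [[0.334, -0.191, 0.923], [0.464, 0.886, 0.015], [-0.82, 0.423, 0.384]] F [-0.   0.7  1. ] op 0.0922
```

```bash
python3 -c "
from h import *
to((.48,-.05,.55),(.7,-.05,.55),(.8,-.2,.5))"
```

```text
(0.48, -0.05, 0.55) [0.0277 0.1737 0.1365]
(0.7, -0.05, 0.55) [0.1012 0.1318 0.3396]
(0.8, -0.2, 0.5) [ 0.106  -0.0413  0.4104]
```

```bash
python3 -m handwheel '[[0.007,0.044,0.034,0,100],[0.014,0.087,0.068,0,100],[0.021,0.13,0.102,0,100],[0.028,0.174,0.137,0,100],[0.046,0.164,0.187,0,100],[0.065,0.153,0.238,0,100],[0.083,0.143,0.289,0,100],[0.101,0.132,0.34,0,100],[0.101,0.132,0.34,0,100]]'
python3 -c "
from h import *
st();to((.7,-.05,.55),(.8,-.2,.5),(.85,-.3,.5))"
```

```text
time_s: 18.2
tool_pos: [0.7044, -0.0487, 0.5454]
eef_rot: [[0.328, -0.19, 0.926], [0.463, 0.886, 0.018], [-0.823, 0.423, 0.378]]
ft_force: [-0.1, -0.5, -0.6]
opening: 0.0915
18.2 [-18.9  28.8  65.9  65.  -61.8 101.   38.1] [ 0.7044 -0.0487  0.5454] [[0.328, -0.19, 0.926], [0.463, 0.886, 0.018], [-0.823, 0.423, 0.378]] F [-0.1 -0.5 -0.6] op 0.0915
(0.7, -0.05, 0.55) [-0.0058  0.0016 -0.0024]
(0.8, -0.2, 0.5) [-0.0014 -0.1714  0.0686]
(0.85, -0.3, 0.5) [-0.0313 -0.2695  0.1131]
```

```bash
python3 -m handwheel '[[0,-0.045,0.018,0,100],[0,-0.09,0.036,0,100],[0,-0.13,0.052,0,100],[0,-0.171,0.068,0,100],[-0.01,-0.205,0.083,0,100],[-0.02,-0.24,0.098,0,100],[-0.03,-0.27,0.113,0,100],[-0.03,-0.27,0.113,0,100]]'
python3 -c "
from h import *
st()"
```

```text
time_s: 19.2
tool_pos: [0.8288, -0.2977, 0.4859]
eef_rot: [[0.351, -0.175, 0.92], [0.458, 0.889, -0.006], [-0.816, 0.424, 0.392]]
ft_force: [-0.2, -0.8, -0.4]
opening: 0.092
19.2 [ 28.7  57.2  39.4   5.2 -75.4 110.4  21.6] [ 0.8288 -0.2977  0.4859] [[0.351, -0.175, 0.92], [0.458, 0.889, -0.006], [-0.816, 0.424, 0.392]] F [-0.2 -0.8 -0.4] op 0.092
```

```bash
python3 -c "
from h import *
to((.6,-.40,.42),(.45,-.45,.35))"
```

```text
(0.6, -0.4, 0.42) [-0.0736 -0.0789 -0.2357]
(0.45, -0.45, 0.35) [-0.092  -0.1268 -0.4008]
```

```bash
python3 -m handwheel '[[-0.015,-0.016,-0.047,0,100],[-0.03,-0.032,-0.094,0,100],[-0.045,-0.048,-0.141,0,100],[-0.06,-0.064,-0.188,0,100],[-0.074,-0.079,-0.236,0,100],[-0.08,-0.095,-0.29,0,100],[-0.086,-0.111,-0.345,0,100],[-0.092,-0.127,-0.4,0,100],[-0.092,-0.127,-0.4,0,100]]'
python3 -c "
from h import *
st()"
```

```text
time_s: 20.32
tool_pos: [0.4512, -0.4492, 0.3543]
eef_rot: [[0.355, -0.182, 0.917], [0.455, 0.891, 0.001], [-0.817, 0.417, 0.399]]
ft_force: [0.3, 0.2, 0.2]
opening: 0.0919
20.325 [ 31.1  35.7  49.5  76.3 -53.1 103.6  84.8] [ 0.4512 -0.4492  0.3543] [[0.355, -0.182, 0.917], [0.455, 0.891, 0.001], [-0.817, 0.417, 0.399]] F [0.3 0.2 0.2] op 0.0919
```

```bash
cat > cl.py <<'E'
import numpy as np
C=np.array([.4167,-.249,.304])
def clear(R,al,gy=.105,off=0,L=.2):
    x,v,w=np.array(R).T
    pin=np.array([.0465,-1,0])/1.001
    h=np.array([.655,-.165,.05]);rx=np.array([-1,-.0465,0])/1.001
    P=h+.25*(rx*np.cos(al)+np.array([0,0,1])*np.sin(al))+gy*pin-off*x
    pts=[]
    for s in np.linspace(.047,.45,80):
        ww=.095 if s<L else .045
        vv=.0375 if s<L else .045
        for i in np.linspace(-ww,ww,21):
            for j in np.linspace(-vv,vv,9): pts.append(P-x*s+w*i+v*j)
    q=np.array(pts)-C; rr=np.maximum(np.hypot(q[:,0],q[:,1])-.05,0); zz=np.maximum(abs(q[:,2])-.004,0)
    return np.hypot(rr,zz).min()
E
python3 - <<'E'
from h import *; from cl import *
R=env.get_obs()['eef_rot']
for L in (.1,.15,.2):
  for gy,off in ((.105,0),(.112,0),(.112,.008)): print(L,gy,off,[round(1000*clear(R,np.radians(t),gy,off,L)) for t in (0,10,15,20,25,30)])
E
```

```text
0.1 0.105 0 [65, 39, 25, 12, 2, 0]
0.1 0.112 0 [70, 44, 31, 18, 7, 1]
0.1 0.112 0.008 [70, 44, 31, 18, 7, 1]
0.15 0.105 0 [65, 38, 24, 13, 8, 2]
0.15 0.112 0 [70, 42, 30, 20, 15, 8]
0.15 0.112 0.008 [70, 39, 30, 22, 15, 8]
0.2 0.105 0 [53, 31, 23, 16, 8, 2]
0.2 0.112 0 [58, 38, 30, 22, 15, 8]
0.2 0.112 0.008 [57, 38, 30, 22, 15, 8]
```

```bash
python3 - <<'E'
from h import *
d=snap('scene','s2'); snap('top','t2'); snap('wrist','w2')
a=cv2.imread('pics/s2.png')[60:330,60:340]; cv2.imwrite('pics/s2c.png',cv2.resize(a,(620,598),interpolation=2))
E
```

```text
(no output)
```

View pics/s2c.png

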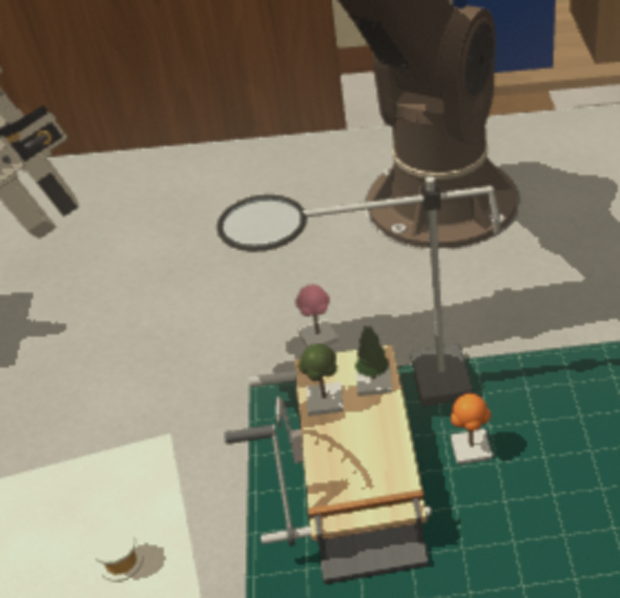

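View pics/t2.png

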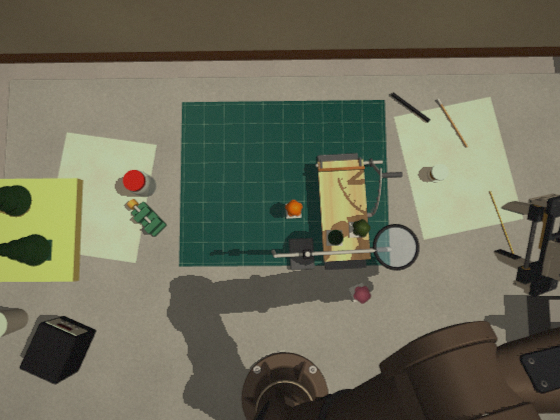

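View pics/w2.png

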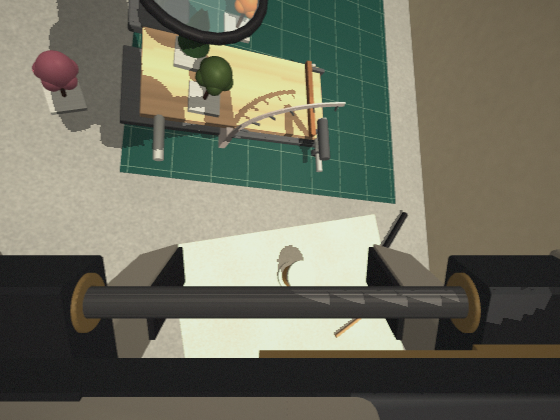

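```bash
python3 -c "
from h import *
to((.3735,-.3338,.135))"
```

```text
(0.3735, -0.3338, 0.135) [ 0.2022  0.0248 -0.1636]
```

```bash
python3 -m handwheel '[[0.005,0,-0.01,10.6,45],[0.01,0.0,-0.02,21.2,45],[0.02,0.002,-0.03,31.8,45],[0.03,0.004,-0.04,42.4,45],[0.04,0.006,-0.05,53,45],[0.05,0.008,-0.06,63.6,45],[0.065,0.01,-0.07,74.2,45],[0.08,0.012,-0.08,84.8,45],[0.095,0.014,-0.09,95.4,45],[0.11,0.016,-0.1,106,45],[0.125,0.018,-0.11,116.6,45],[0.14,0.02,-0.12,127.2,45],[0.155,0.021,-0.13,137.8,45],[0.17,0.022,-0.14,148.4,45],[0.182,0.023,-0.148,159,45],[0.192,0.024,-0.156,169.6,45],[0.202,0.025,-0.164,177.4,45],[0.202,0.025,-0.164,177.4,45]]'
python3 - <<'E'
from h import *
st(); d=snap('wrist','w3'); s=snap('scene','s3')
for P in [(.4104,-.2865,.05)]: print(proj(d,P))
E
```

```text
time_s: 22.72
tool_pos: [0.3729, -0.3329, 0.1339]
eef_rot: [[0.352, 0.234, -0.906], [0.459, -0.887, -0.051], [-0.816, -0.399, -0.419]]
ft_force: [-0.3, -1.5, -0.1]
opening: 0.0413
22.725 [ 15.6  52.4  73.6 112.7 -65.1  98.4 -54.8] [ 0.3729 -0.3329  0.1339] [[0.352, 0.234, -0.906], [0.459, -0.887, -0.051], [-0.816, -0.399, -0.419]] F [-0.3 -1.5 -0.1] op 0.0413
(np.float64(273.84399424829013), np.float64(206.81993764809047))
```

View pics/w3.png

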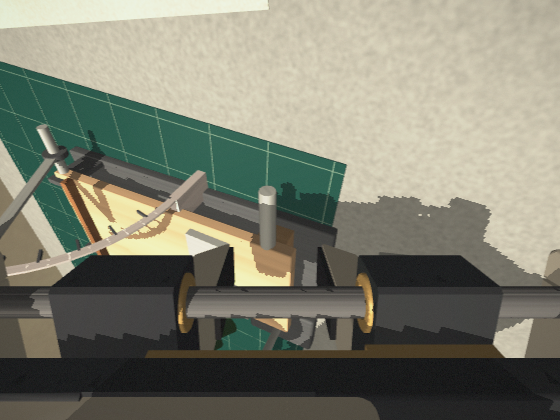

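View pics/s3.png

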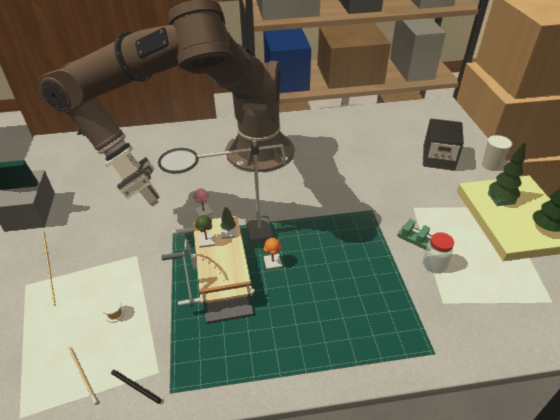

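```bash
python3 - <<'E'
from h import *
d=dict(np.load('pics/w3.npz'))
for v in (188,195,205,215,225,240): print(v,[(u,np.round(pt(d,u,v),4).tolist()) for u in range(258,280,3)])
E
```

```text
188 [(258, [0.4489, -0.2538, 0.0006]), (261, [0.4225, -0.3004, 0.0491]), (264, [0.4203, -0.3007, 0.0483]), (267, [0.4179, -0.3014, 0.048]), (270, [0.4165, -0.3002, 0.0456]), (273, [0.4138, -0.3016, 0.046]), (276, [0.4297, -0.2616, 0.0007]), (279, [0.4264, -0.2636, 0.0016])]
195 [(258, [0.4486, -0.2449, 0.0008]), (261, [0.419, -0.3001, 0.0561]), (264, [0.4166, -0.301, 0.056]), (267, [0.4146, -0.3009, 0.0548]), (270, [0.4124, -0.3014, 0.0543]), (273, [0.4108, -0.3005, 0.0522]), (276, [0.41, -0.2976, 0.0481]), (279, [0.4258, -0.255, 0.0016])]
205 [(258, [0.4465, -0.2353, 0.0045]), (261, [0.4184, -0.2906, 0.0569]), (264, [0.4163, -0.2908, 0.0559]), (267, [0.4134, -0.2926, 0.0566]), (270, [0.4113, -0.2928, 0.0557]), (273, [0.4101, -0.2908, 0.0526]), (276, [0.4099, -0.2862, 0.047]), (279, [0.4252, -0.2417, 0.0011])]
215 [(258, [0.4428, -0.2291, 0.0117]), (261, [0.4182, -0.2798, 0.0568]), (264, [0.4156, -0.281, 0.0568]), (267, [0.4131, -0.2819, 0.0565]), (270, [0.4112, -0.2814, 0.055]), (273, [0.4093, -0.2808, 0.0533]), (276, [0.4094, -0.275, 0.0467]), (279, [0.4214, -0.2362, 0.0086])]
225 [(258, [0.442, -0.2158, 0.0127]), (261, [0.4184, -0.2672, 0.0558]), (264, [0.4153, -0.2695, 0.0566]), (267, [0.4127, -0.2706, 0.0564]), (270, [0.4108, -0.2698, 0.0546]), (273, [0.4087, -0.2697, 0.0534]), (276, [0.409, -0.2626, 0.0459]), (279, [0.4193, -0.226, 0.0118])]
240 [(258, [0.4233, -0.2407, 0.0505]), (261, [0.4177, -0.2493, 0.0562]), (264, [0.4147, -0.2513, 0.0566]), (267, [0.4121, -0.2522, 0.0561]), (270, [0.4097, -0.2526, 0.0553]), (273, [0.4078, -0.2516, 0.0533]), (276, [0.4134, -0.2272, 0.0321]), (279, [0.4112, -0.2259, 0.0297])]
```

```bash
python3 -c "
from h import *
to((.4214,-.2797,.037))"
```

```text
(0.4214, -0.2797, 0.037) [ 0.1216  0.0021 -0.0058]
```

```bash
python3 -m handwheel '[[0.02,0.002,-0.006,0,45],[0.045,0.002,-0.006,0,45],[0.07,0.002,-0.006,0,45],[0.095,0.002,-0.006,0,45],[0.11,0.002,-0.006,0,45],[0.121,0.002,-0.006,0,45],[0.121,0.002,-0.006,0,45]]'
python3 - <<'E'
from h import *
st(); d=snap('wrist','w4'); s=snap('scene','s4')
E
```

```text
time_s: 23.7
tool_pos: [0.4207, -0.2785, 0.0363]
eef_rot: [[0.353, 0.231, -0.907], [0.459, -0.887, -0.047], [-0.815, -0.4, -0.419]]
ft_force: [-0.2, -0.4, -0.9]
opening: 0.0409
23.7 [ 12.2  56.1  62.8 118.8 -74.7  87.8 -53.7] [ 0.4207 -0.2785  0.0363] [[0.353, 0.231, -0.907], [0.459, -0.887, -0.047], [-0.815, -0.4, -0.419]] F [-0.2 -0.4 -0.9] op 0.0409
```

View pics/w4.png

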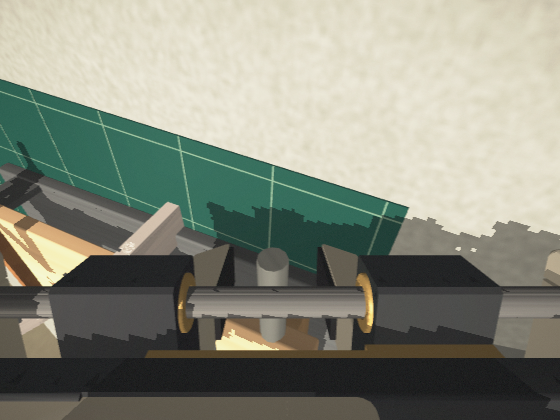

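View pics/s4.png

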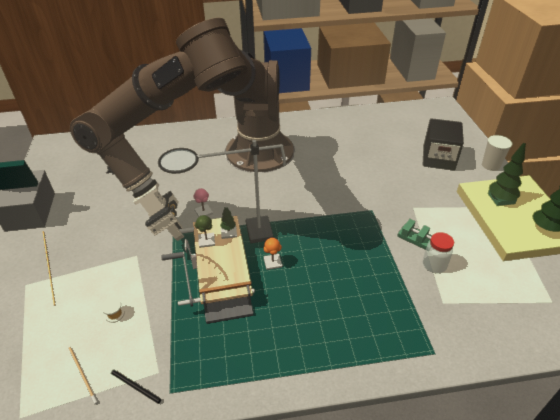

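```bash
python3 -m handwheel '[[0,0,0,0,30],[0,0,0,0,20],[0,0,0,0,10],[0,0,0,0,5],[0,0,0,0,0],[0,0,0,0,0]]'
python3 - <<'E'
from h import *
st()
R=np.array(env.get_obs()['eef_rot']);o=env.get_obs()
c=o['tool_pos']-.016*R[:,0];print('grip',c)
h=np.array([.660,c[1],.05]);r=np.hypot(c[0]-h[0],c[2]-h[2]);a0=np.arctan2(c[2]-.05,.66-c[0]);print(r,np.degrees(a0))
for t in (4,8,10,12,14,16,18,20,22,24,26,28,30):
    a=np.radians(t);t0=c;w=np.array([-(.25*np.cos(a)-.25),0,.25*np.sin(a)])
    w[1]=-.0465*-w[0]
    print(t,np.round(R.T@w,4))
E
```

```text
time_s: 24.55
tool_pos: [0.4216, -0.28, 0.0378]
eef_rot: [[0.355, 0.232, -0.906], [0.458, -0.888, -0.048], [-0.815, -0.398, -0.421]]
ft_force: [5.1, 0.7, 2.4]
opening: 0.013
24.55 [ 12.2  56.   62.9 118.7 -74.7  87.9 -53.7] [ 0.4216 -0.28    0.0378] [[0.355, 0.232, -0.906], [0.458, -0.888, -0.048], [-0.815, -0.398, -0.421]] F [5.1 0.7 2.4] op 0.013
grip [ 0.41590461 -0.28729125  0.05079767]
0.24409669564681447 0.18723341945591615
4 [-0.014  -0.0068 -0.0079]
8 [-0.0274 -0.0134 -0.0169]
10 [-0.034  -0.0165 -0.0217]
12 [-0.0403 -0.0196 -0.0269]
14 [-0.0465 -0.0226 -0.0322]
16 [-0.0525 -0.0256 -0.0378]
18 [-0.0584 -0.0284 -0.0437]
20 [-0.064  -0.0311 -0.0497]
22 [-0.0695 -0.0338 -0.056 ]
24 [-0.0747 -0.0363 -0.0625]
26 [-0.0798 -0.0388 -0.0691]
28 [-0.0847 -0.0411 -0.076 ]
30 [-0.0893 -0.0433 -0.0831]
```

```bash
python3 -m handwheel '[[-0.0035,-0.0017,-0.0018,0,0],[-0.007,-0.0034,-0.0037,0,0],[-0.0105,-0.0051,-0.0057,0,0],[-0.014,-0.0068,-0.0079,0,0],[-0.0174,-0.0084,-0.01,0,0],[-0.0208,-0.0101,-0.0123,0,0],[-0.0241,-0.0117,-0.0146,0,0],[-0.0274,-0.0134,-0.0169,0,0],[-0.0307,-0.015,-0.0193,0,0],[-0.034,-0.0165,-0.0217,0,0],[-0.0372,-0.018,-0.0243,0,0],[-0.0403,-0.0196,-0.0269,0,0]]'
cat >> h.py <<'E'
def look(tag):
    d=snap('top','t'+tag)
    im=cv2.imread('pics/t%s.png'%tag)[140:290,290:430]
    cv2.imwrite('pics/tc%s.png'%tag,cv2.resize(im,(560,600),interpolation=2))
    z=d['z_map'];vv,uu=np.mgrid[0:420,0:560]
    p=np.stack([(uu-d['cx'])/d['fx']*z,(vv-d['cy'])/d['fy']*z,z],-1)@d['orientation'].T+d['eye']
    # board plane from strip on left side & centre, x .53-.63 
    q=p.reshape(-1,3); m=(q[:,0]>.50)&(q[:,0]<.632)&(q[:,1]>-.22)&(q[:,1]<-.13)&(q[:,2]>.03)&(q[:,2]<.2)
    q=q[m]; 
    for _ in range(5):
        k=np.polyfit(q[:,0],q[:,2],1); e=q[:,2]-np.polyval(k,q[:,0]); q=q[abs(e)<max(.006,1.0*e.std())]
    print('board deg',np.degrees(np.arctan(-k[0])),len(q))
    return d,p
E
python3 - <<'E'
from h import *
st(); look('5')
E
```

```text
time_s: 26.05
tool_pos: [0.4261, -0.2796, 0.0887]
eef_rot: [[0.352, 0.23, -0.907], [0.458, -0.888, -0.048], [-0.816, -0.398, -0.418]]
ft_force: [2.3, -1.8, -9.4]
opening: 0.0131
26.05 [  9.8  51.5  66.6 117.2 -70.6  89.8 -58.6] [ 0.4261 -0.2796  0.0887] [[0.352, 0.23, -0.907], [0.458, -0.888, -0.048], [-0.816, -0.398, -0.418]] F [ 2.3 -1.8 -9.4] op 0.0131
board deg 11.341885054579347 573
```

View pics/tc5.png

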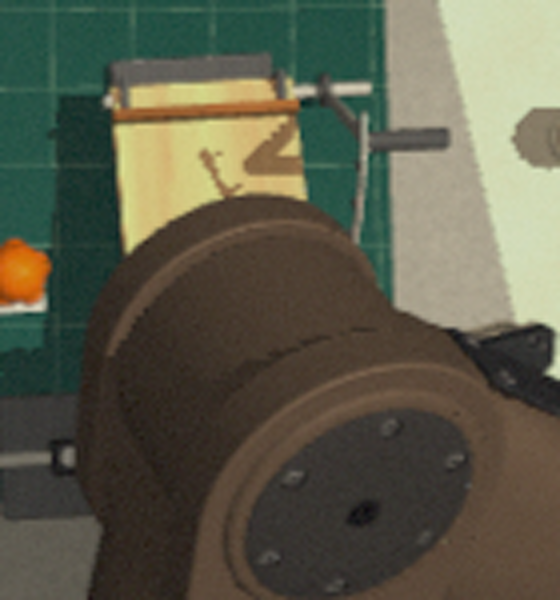

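```bash
cat >> h.py <<'E'
def inc(t0,ts):
    R=np.array(env.get_obs()['eef_rot'])
    def W(t):
        a=np.radians(t); x=.25-.25*np.cos(a); return np.array([x,.0465*x,.25*np.sin(a)])
    print(json.dumps([list(np.round(R.T@(W(t)-W(t0)),4))+[0,0] for t in ts]))
import json
def sc(tag):
    snap('scene','s'+tag); im=cv2.imread('pics/s%s.png'%tag)[130:330,130:310]
    cv2.imwrite('pics/sc%s.png'%tag,cv2.resize(im,(540,600),interpolation=2))
E
python3 - <<'E'
from h import *
sc('5'); inc(12,[12.5,13,13.5,14,14.5,15]); inc(15,[15.4,15.8,16.2,16.6,17])
E
```

```text
[[-0.0016, -0.0008, -0.0013, 0, 0], [-0.0031, -0.0015, -0.0026, 0, 0], [-0.0047, -0.0023, -0.004, 0, 0], [-0.0062, -0.003, -0.0053, 0, 0], [-0.0077, -0.0038, -0.0067, 0, 0], [-0.0092, -0.0045, -0.0081, 0, 0]]
[[-0.0012, -0.0006, -0.0011, 0, 0], [-0.0024, -0.0012, -0.0023, 0, 0], [-0.0036, -0.0017, -0.0034, 0, 0], [-0.0048, -0.0023, -0.0045, 0, 0], [-0.0059, -0.0029, -0.0057, 0, 0]]
```

View pics/sc5.png

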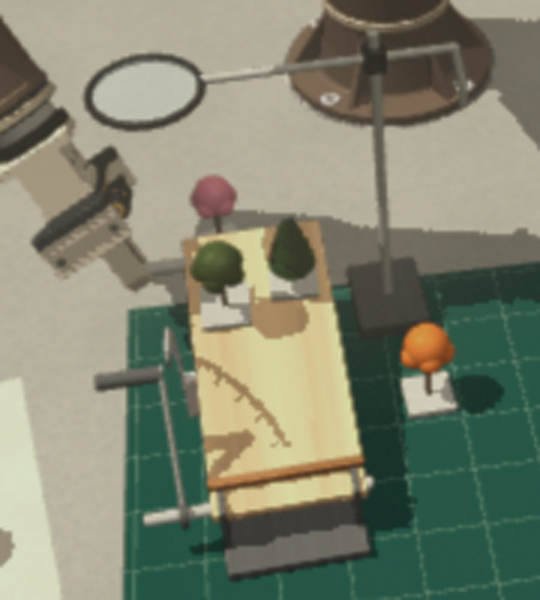

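View pics/s5.png

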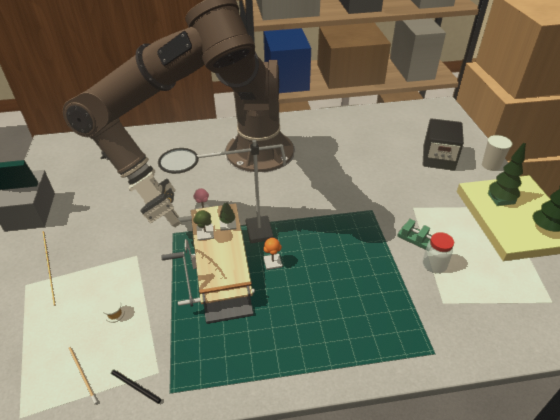

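```bash
python3 -m handwheel '[[-0.0016,-0.0008,-0.0013,0,0],[-0.0031,-0.0015,-0.0026,0,0],[-0.0047,-0.0023,-0.004,0,0],[-0.0062,-0.003,-0.0053,0,0],[-0.0077,-0.0038,-0.0067,0,0],[-0.0092,-0.0045,-0.0081,0,0],[-0.0092,-0.0045,-0.0081,0,0],[-0.0092,-0.0045,-0.0081,0,0]]'
python3 - <<'E'
from h import *
sc('6'); d,p=look('6'); inc(15,[15.5,16]); inc(16,[16.5,17]);inc(20,[20.5,21])
E
```

```text
time_s: 27.15
tool_pos: [0.4291, -0.2795, 0.1021]
eef_rot: [[0.353, 0.23, -0.907], [0.458, -0.888, -0.047], [-0.816, -0.399, -0.419]]
ft_force: [1.9, -1.5, -5.6]
opening: 0.0131
board deg 14.002493674288528 645
[[-0.0015, -0.0007, -0.0014, 0, 0], [-0.003, -0.0015, -0.0028, 0, 0]]
[[-0.0015, -0.0007, -0.0014, 0, 0], [-0.0029, -0.0014, -0.0029, 0, 0]]
[[-0.0014, -0.0007, -0.0015, 0, 0], [-0.0028, -0.0013, -0.0031, 0, 0]]
```

View pics/sc6.png

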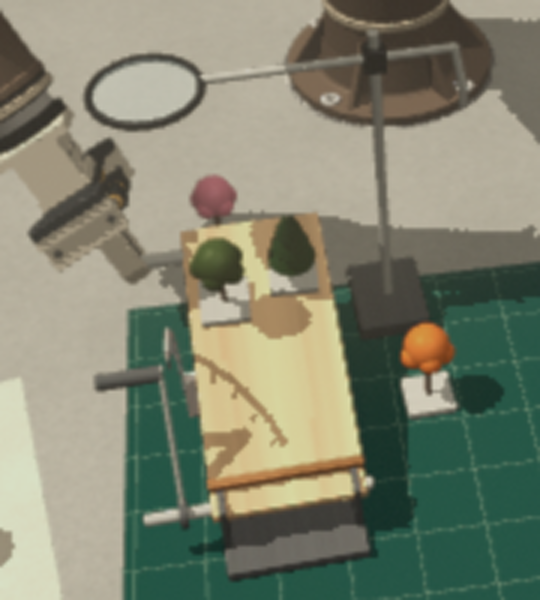

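```bash
cat >> h.py <<'E'
def pine(tag):
    s=snap('scene','s'+tag); im=s['pixels'].astype(int); z=s['z_map']
    vv,uu=np.mgrid[0:420,0:560]
    p=np.stack([(uu-s['cx'])/s['fx']*z,(vv-s['cy'])/s['fy']*z,z],-1)@s['orientation'].T+s['eye']
    box=(p[...,0]>.36)&(p[...,0]<.66)&(p[...,1]<-.10)&(p[...,1]>-.25)&(p[...,2]>.07)&(im.max(-1)<75)
    for nm,b in (('pine',box&(p[...,1]>-.168)),('leaf',box&(p[...,1]<-.172))):
        q=p[b]; print(nm,len(q),np.round(np.median(q,0),3) if len(q) else '')
    o=env.get_obs();print('t',o['time_s'],'tcp',np.round(o['tool_pos'],4),'F',np.round(o['ft_force'],1))
E
python3 -m handwheel '[[-0.0015,-0.0007,-0.0014,0,0],[-0.003,-0.0015,-0.0028,0,0],[-0.003,-0.0015,-0.0028,0,0],[-0.003,-0.0015,-0.0028,0,0]]'
python3 - <<'E'
from h import *
pine('7'); look('7')
E
```

```text
time_s: 27.75
tool_pos: [0.43, -0.2794, 0.1061]
eef_rot: [[0.353, 0.23, -0.907], [0.458, -0.888, -0.047], [-0.816, -0.398, -0.419]]
ft_force: [-2.3, -1.0, -5.5]
opening: 0.0126
pine 1044 [ 0.449 -0.14   0.593]
leaf 1588 [ 0.426 -0.207  0.573]
t 27.8 tcp [ 0.43   -0.2794  0.1061] F [-2.3 -1.  -6.2]
board deg 15.2929046122066 669
```

```bash
sed -i 's/(p\[...,2\]>.07)/(p[...,2]>.07)\&(p[...,2]<.28)/' h.py
python3 -m handwheel '[[-0.0015,-0.0007,-0.0014,0,0],[-0.003,-0.0015,-0.0028,0,0],[-0.003,-0.0015,-0.0028,0,0],[-0.003,-0.0015,-0.0028,0,0]]'
python3 -c "
from h import *
pine('8'); look('8')"
```

```text
time_s: 28.35
tool_pos: [0.4312, -0.2794, 0.1104]
eef_rot: [[0.353, 0.23, -0.907], [0.458, -0.888, -0.047], [-0.816, -0.398, -0.419]]
ft_force: [-5.4, -2.7, -4.9]
opening: 0.013
pine 185 [ 0.487 -0.138  0.167]
leaf 106 [ 0.519 -0.198  0.18 ]
t 28.4 tcp [ 0.4312 -0.2794  0.1105] F [-5.5 -1.2 -5.6]
board deg 16.438654101466593 705
```

```bash
python3 -m handwheel '[[-0.0015,-0.0007,-0.0014,0,0],[-0.003,-0.0015,-0.0028,0,0],[-0.003,-0.0015,-0.0028,0,0],[-0.003,-0.0015,-0.0028,0,0]]'
python3 -c "
from h import *
pine('9'); look('9');sc('9')"
```

```text
time_s: 28.95
tool_pos: [0.4325, -0.2793, 0.1147]
eef_rot: [[0.353, 0.23, -0.907], [0.458, -0.888, -0.047], [-0.816, -0.398, -0.419]]
ft_force: [-4.5, -2.9, -5.5]
opening: 0.0133
pine 185 [ 0.49  -0.138  0.171]
leaf 107 [ 0.522 -0.198  0.183]
t 29.0 tcp [ 0.4325 -0.2793  0.1147] F [-3.9 -2.9 -5.5]
board deg 17.47126476419863 728
```

View pics/sc9.png

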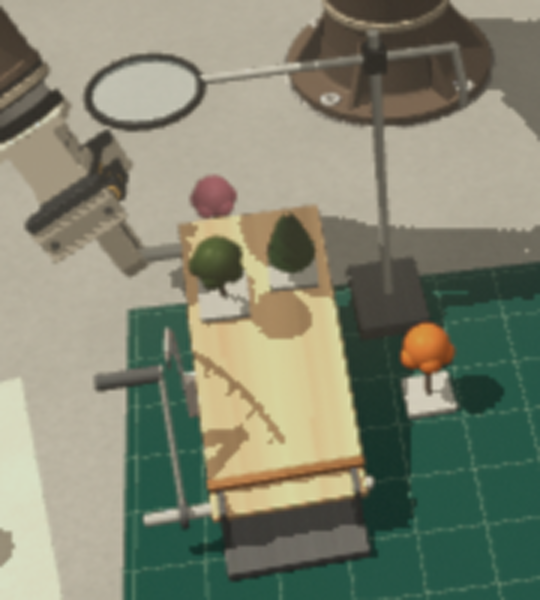

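```bash
python3 -m handwheel '[[-0.0015,-0.0007,-0.0015,0,0],[-0.0029,-0.0014,-0.003,0,0],[-0.0029,-0.0014,-0.003,0,0],[-0.0029,-0.0014,-0.003,0,0]]'
python3 -c "
from h import *
pine('10'); look('10')"
```

```text
time_s: 29.6
tool_pos: [0.4338, -0.2792, 0.1189]
eef_rot: [[0.353, 0.23, -0.907], [0.458, -0.888, -0.047], [-0.816, -0.398, -0.419]]
ft_force: [-5.4, -2.0, -5.5]
opening: 0.0131
pine 181 [ 0.492 -0.138  0.173]
leaf 104 [ 0.525 -0.198  0.186]
t 29.65 tcp [ 0.4337 -0.2793  0.1189] F [-4.7 -1.9 -5.9]
board deg 18.51765946894306 762
```

```bash
python3 -m handwheel '[[-0.0015,-0.0007,-0.0015,0,0],[-0.0029,-0.0014,-0.003,0,0],[-0.0029,-0.0014,-0.003,0,0],[-0.0029,-0.0014,-0.003,0,0]]'
python3 -c "
from h import *
pine('11'); look('11')"
```

```text
time_s: 30.2
tool_pos: [0.4351, -0.2792, 0.1231]
eef_rot: [[0.353, 0.23, -0.907], [0.458, -0.888, -0.047], [-0.816, -0.398, -0.419]]
ft_force: [-5.6, -2.1, -6.0]
opening: 0.0131
pine 183 [ 0.494 -0.137  0.177]
leaf 105 [ 0.527 -0.198  0.188]
t 30.25 tcp [ 0.4351 -0.2792  0.1231] F [-5.9 -2.2 -4.8]
board deg 19.416625880929438 795
```

```bash
python3 -m handwheel '[[-0.0015,-0.0007,-0.0015,0,0],[-0.0029,-0.0014,-0.003,0,0],[-0.0029,-0.0014,-0.003,0,0],[-0.0029,-0.0014,-0.003,0,0]]'
python3 -c "
from h import *
pine('12'); look('12')"
```

```text
time_s: 30.8
tool_pos: [0.4365, -0.2791, 0.1273]
eef_rot: [[0.353, 0.23, -0.907], [0.458, -0.888, -0.047], [-0.816, -0.398, -0.419]]
ft_force: [-5.9, -2.7, -5.2]
opening: 0.0136
pine 182 [ 0.496 -0.137  0.18 ]
leaf 108 [ 0.529 -0.198  0.19 ]
t 30.85 tcp [ 0.4365 -0.2791  0.1273] F [-5.4 -2.3 -5.6]
board deg 20.83670092999713 831
```

```bash
python3 -m handwheel '[[-0.0014,-0.0007,-0.0015,0,0],[-0.0028,-0.0013,-0.0031,0,0],[-0.0028,-0.0013,-0.0031,0,0],[-0.0028,-0.0013,-0.0031,0,0]]'
python3 -c "
from h import *
pine('13'); look('13')"
```

```text
time_s: 31.4
tool_pos: [0.438, -0.279, 0.1314]
eef_rot: [[0.353, 0.23, -0.907], [0.458, -0.888, -0.047], [-0.816, -0.398, -0.419]]
ft_force: [-5.5, -2.6, -5.3]
opening: 0.013
pine 180 [ 0.498 -0.137  0.183]
leaf 109 [ 0.531 -0.197  0.194]
t 31.45 tcp [ 0.438  -0.2791  0.1314] F [-5.5 -1.9 -5.7]
board deg 21.793050159794547 872
```

```bash
python3 -m handwheel '[[-0.0014,-0.0007,-0.0015,0,0],[-0.0028,-0.0013,-0.0031,0,0],[-0.0028,-0.0013,-0.0031,0,0],[-0.0028,-0.0013,-0.0031,0,0]]'
python3 -c "
from h import *
pine('14'); look('14');sc('14')"
```

```text
time_s: 32.0
tool_pos: [0.4396, -0.279, 0.1355]
eef_rot: [[0.353, 0.231, -0.907], [0.458, -0.888, -0.047], [-0.816, -0.399, -0.419]]
ft_force: [-6.0, -2.3, -5.1]
opening: 0.0129
pine 178 [ 0.501 -0.137  0.186]
leaf 108 [ 0.535 -0.197  0.197]
t 32.05 tcp [ 0.4396 -0.279   0.1355] F [-5.2 -1.2 -5. ]
board deg 22.834767158577048 902
```

View pics/s14.png

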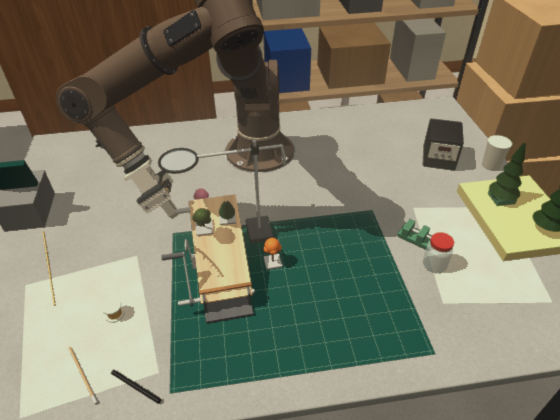

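```bash
python3 -m handwheel '[[-0.0014,-0.0007,-0.0016,0,0],[-0.0027,-0.0013,-0.0032,0,0],[-0.0027,-0.0013,-0.0032,0,0],[-0.0027,-0.0013,-0.0032,0,0]]'
python3 -c "
from h import *
pine('15'); look('15')"
```

```text
time_s: 32.65
tool_pos: [0.4412, -0.2789, 0.1396]
eef_rot: [[0.353, 0.23, -0.907], [0.458, -0.888, -0.047], [-0.816, -0.399, -0.419]]
ft_force: [-5.5, -2.2, -5.9]
opening: 0.0135
pine 177 [ 0.503 -0.137  0.188]
leaf 111 [ 0.536 -0.197  0.199]
t 32.7 tcp [ 0.4412 -0.2789  0.1396] F [-5.7 -2.  -5.2]
board deg 23.58452830838086 930
```

```bash
python3 -m handwheel '[[-0.0014,-0.0007,-0.0016,0,0],[-0.0027,-0.0013,-0.0032,0,0],[-0.0027,-0.0013,-0.0032,0,0],[-0.0027,-0.0013,-0.0032,0,0]]'
python3 -c "
from h import *
pine('16'); look('16')"
```

```text
time_s: 33.25
tool_pos: [0.4429, -0.2788, 0.1437]
eef_rot: [[0.353, 0.231, -0.907], [0.458, -0.888, -0.047], [-0.816, -0.399, -0.419]]
ft_force: [-5.3, -2.1, -6.0]
opening: 0.0129
pine 171 [ 0.506 -0.137  0.191]
leaf 113 [ 0.539 -0.197  0.201]
t 33.3 tcp [ 0.4429 -0.2788  0.1437] F [-5.3 -1.7 -5.2]
board deg 24.59447877591615 943
```

```bash
python3 -m handwheel '[[-0.0013,-0.0006,-0.0016,0,0],[-0.0026,-0.0012,-0.0032,0,0],[-0.0026,-0.0012,-0.0032,0,0],[-0.0026,-0.0012,-0.0032,0,0]]'
python3 -c "
from h import *
pine('17'); look('17');inc(26,[26.5,27])
from cl import *
o=env.get_obs();P=o['tool_pos']-.016*np.array(o['eef_rot'])[:,0]
import cl
print(o['joint_positions'])
for t in (24,26,28,30): print(t,clear(o['eef_rot'],np.radians(t),.11))"
```

```text
time_s: 33.85
tool_pos: [0.4447, -0.2787, 0.1476]
eef_rot: [[0.353, 0.231, -0.907], [0.458, -0.888, -0.047], [-0.816, -0.399, -0.419]]
ft_force: [-5.2, -2.2, -5.6]
opening: 0.0131
pine 175 [ 0.508 -0.137  0.195]
leaf 113 [ 0.542 -0.197  0.204]
t 33.9 tcp [ 0.4447 -0.2787  0.1476] F [-4.5 -2.2 -5.6]
board deg 25.333567843944298 965
[[-0.0012, -0.0006, -0.0017, 0, 0], [-0.0025, -0.0012, -0.0034, 0, 0]]
[  6.50460035  46.76863942  69.88561456 113.6315096  -67.12813262
  92.15938124 -65.87718821]
24 0.011741056056801409
26 0.00950375492855538
28 0.007106728553753506
30 0.004652783974001934
```

```bash
python3 -m handwheel '[[-0.0012,-0.0006,-0.0017,0,0],[-0.0025,-0.0012,-0.0034,0,0],[-0.0025,-0.0012,-0.0034,0,0],[-0.0025,-0.0012,-0.0034,0,0]]'
python3 -c "
from h import *
pine('18'); look('18');sc('18')"
```

```text
time_s: 34.45
tool_pos: [0.4465, -0.2786, 0.1516]
eef_rot: [[0.353, 0.231, -0.907], [0.458, -0.888, -0.047], [-0.816, -0.399, -0.419]]
ft_force: [-5.6, -1.2, -5.5]
opening: 0.0132
pine 176 [ 0.511 -0.137  0.198]
leaf 115 [ 0.544 -0.197  0.206]
t 34.5 tcp [ 0.4465 -0.2786  0.1515] F [-5.7 -3.2 -5. ]
board deg 26.40277531272489 983
```

View pics/sc18.png

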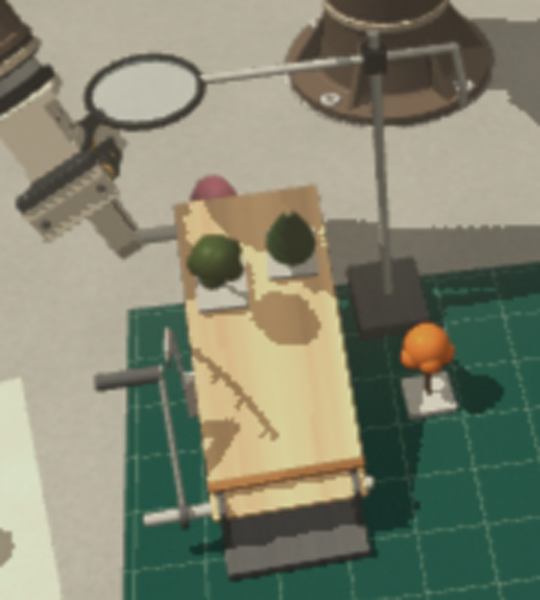

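```bash
python3 -m handwheel '[[-0.0012,-0.0006,-0.0017,0,0],[-0.0024,-0.0012,-0.0034,0,0],[-0.0024,-0.0012,-0.0034,0,0],[-0.0024,-0.0012,-0.0034,0,0]]'
python3 -c "
from h import *
pine('19'); look('19')"
```

```text
time_s: 35.1
tool_pos: [0.4483, -0.2785, 0.1554]
eef_rot: [[0.353, 0.23, -0.907], [0.458, -0.888, -0.047], [-0.816, -0.399, -0.419]]
ft_force: [-5.4, -2.0, -5.2]
opening: 0.0134
pine 174 [ 0.515 -0.137  0.198]
leaf 116 [ 0.547 -0.196  0.209]
t 35.15 tcp [ 0.4484 -0.2785  0.1554] F [-6.6 -1.3 -4.9]
board deg 27.661243191762622 995
```

```bash
python3 -m handwheel '[[0,0,0,0,0],[0,0,0,0,0]]'
python3 -c "
from h import *
pine('20'); look('20')"
```

```text
time_s: 35.45
tool_pos: [0.4484, -0.2785, 0.1554]
eef_rot: [[0.353, 0.23, -0.907], [0.458, -0.888, -0.047], [-0.816, -0.399, -0.419]]
ft_force: [-5.7, -2.0, -4.4]
opening: 0.0132
pine 175 [ 0.519 -0.137  0.195]
leaf 116 [ 0.546 -0.196  0.208]
t 35.5 tcp [ 0.4483 -0.2785  0.1554] F [-5.1 -1.7 -5.1]
board deg 27.581771660804424 990
```

```bash
python3 -m handwheel '[[0,0,0,0,0],[0,0,0,0,0],[0,0,0,0,0],[0,0,0,0,0],[0,0,0,0,0],[0,0,0,0,0]]' | head -1
python3 -c "
from h import *
pine('21')"
```

```text
time_s: 36.3
pine 181 [ 0.534 -0.136  0.187]
leaf 115 [ 0.546 -0.196  0.209]
t 36.35 tcp [ 0.4484 -0.2785  0.1554] F [-6.3 -1.2 -5.3]
```

```bash
python3 -m handwheel '[[-0.0012,-0.0006,-0.0017,0,0],[-0.0019,-0.0009,-0.0028,0,0],[-0.0019,-0.0009,-0.0028,0,0],[-0.0019,-0.0009,-0.0028,0,0]]' | head -1
python3 -c "
from h import *
pine('22');look('22')"
```

```text
time_s: 36.85
pine 186 [ 0.557 -0.135  0.178]
leaf 116 [ 0.549 -0.196  0.211]
t 36.9 tcp [ 0.4499 -0.2784  0.1584] F [-6.4 -2.5 -5. ]
board deg 28.837180246107536 756
```

```bash
python3 -m handwheel '[[0,0,0,0,8],[0,0,0,0,20],[0,0,0,0,30],[0,0,0,0,40],[-0.008,0.016,0.001,0,45],[-0.016,0.031,0.002,0,45],[-0.024,0.046,0.002,0,45],[-0.032,0.062,0.003,0,45],[-0.042,0.082,0.004,0,45],[-0.042,0.082,0.004,0,45]]'
python3 - <<'E'
from h import *
pine('23');look('23');sc('23')
o=env.get_obs();R=np.array(o['eef_rot'])
h=np.array([.6604,-.165,.05]);rx=np.array([-1,-.0465,0])/1.001;py=np.array([.0465,-1,0])/1.001;zz=np.array([0,0,1.])
be=np.radians(28.5)
seg=[h+.25*(rx*np.cos(be)+zz*np.sin(be))+g*py for g in np.linspace(.065,.125,13)]
def cl(phi,th,g,depth):
    x,v,w=R.T; p=np.radians(phi); w2=w*np.cos(p)-v*np.sin(p); v2=np.cross(w2,x)
    P=h+.125*(rx*np.cos(th)+zz*np.sin(th))+g*py
    m=9
    for s in seg:
        d=s-(P+x*(depth-.019)) # depth: extra retreat
        a,b,c=-(d@x),d@v2,d@w2
        q=np.array([max(.047-a,0,a-.25),max(abs(b)-.0375,0),max(abs(c)-.095,0)]); m=min(m,np.linalg.norm(q)-.007)
    return m*1000
for phi in (0,5,10,15,20):
    print(phi,[[round(cl(phi,np.radians(t),g,dp)) for t in (28.5,60)] for g,dp in ((.125,.019),(.13,.019),(.13,.012))])
E
```

```text
time_s: 38.2
tool_pos: [0.4499, -0.3733, 0.1578]
eef_rot: [[0.353, 0.229, -0.907], [0.456, -0.889, -0.046], [-0.817, -0.397, -0.418]]
ft_force: [-0.9, -0.7, 0.2]
opening: 0.0412
pine 71 [ 0.655 -0.131  0.106]
leaf 111 [ 0.549 -0.196  0.211]
t 38.25 tcp [ 0.4501 -0.3721  0.1578] F [ 0.1 -0.7  0. ]
board deg 27.599769721345893 1173
0 [[0, 36], [5, 36], [5, 36]]
5 [[-7, 39], [-2, 39], [-2, 39]]
10 [[-7, 40], [-7, 41], [-7, 41]]
15 [[-7, 40], [-7, 41], [-7, 41]]
20 [[-7, 39], [-7, 41], [-7, 41]]
```

View pics/sc23.png

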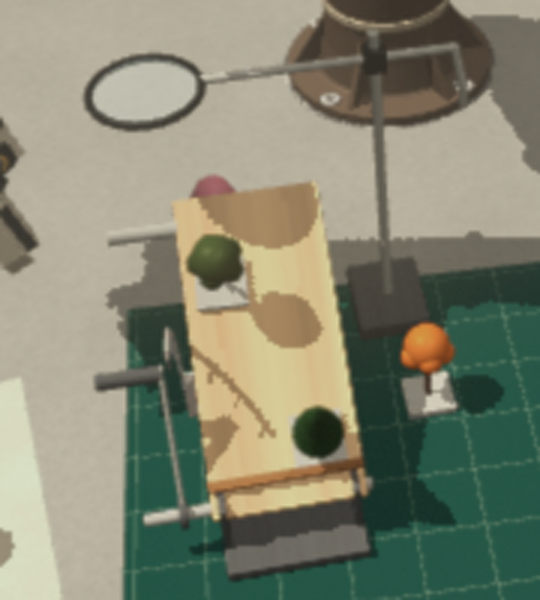

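```bash
cat > q.py <<'E'
from h import *
o=env.get_obs();R=np.array(o['eef_rot'])
h=np.array([.6604,-.165,.05]);rx=np.array([-1,-.0465,0])/1.001;py=np.array([.0465,-1,0])/1.001;zz=np.array([0,0,1.])
def P(th,g,dist=.125): return h+dist*(rx*np.cos(th)+zz*np.sin(th))+g*py
def cl(phi,th,g,depth,be):
    seg=[P(be,g_,.25) for g_ in np.linspace(.065,.125,13)]
    x,v,w=R.T; p=np.radians(phi); w2=w*np.cos(p)-v*np.sin(p); v2=np.cross(w2,x); m=9
    for s in seg:
        d=s-(P(th,g)+x*(depth-.019))
        a,b,c=-(d@x),d@v2,d@w2
        q=np.array([max(.047-a,0,a-.25),max(abs(b)-.0375,0),max(abs(c)-.095,0)]); m=min(m,np.linalg.norm(q)-.007)
    return m*1000
E
python3 - <<'E'
from q import *
be=np.radians(28.2)
for phi in (0,-5,-10,-15,-20):
    print(phi,[[round(cl(phi,np.radians(t),g,dp,be)) for t in (28.2,45,60)] for g,dp in ((.125,.019),(.13,.019),(.13,.012))])
d,p=look('24')
# fit angle over rows with x from hinge to free end, robust
q=p.reshape(-1,3); m=(q[:,0]>.45)&(q[:,0]<.635)&(q[:,1]>-.215)&(q[:,1]<-.12)&(q[:,2]>.05)&(q[:,2]<.21); q=q[m]
rng=np.random.default_rng(0);best=None
for _ in range(500):
    s=q[rng.choice(len(q),3)];A=np.c_[s[:,:2],np.ones(3)]
    try:k=np.linalg.solve(A,s[:,2])
    except Exception: continue
    n=(abs(q[:,:2]@k[:2]+k[2]-q[:,2])<.004).sum()
    if best is None or n>best[0]: best=(n,k)
k=best[1]
for _ in range(4):
    g=abs(q[:,:2]@k[:2]+k[2]-q[:,2])<.004; k=np.linalg.lstsq(np.c_[q[g][:,:2],np.ones(g.sum())],q[g][:,2],rcond=None)[0]
print('board',np.degrees(np.arctan(-k[0]*.9989-k[1]*.0465)),np.degrees(np.arctan(np.hypot(k[0],k[1]))),g.sum())
# board pin
m=(p[...,0]>.4)&(p[...,0]<.48)&(p[...,1]<-.246)&(p[...,1]>-.31)&(p[...,2]>.12)&(p[...,2]<.25); 
if m.any(): print('bpin',np.median(p[m],0),np.percentile(p[m][:,2],90),m.sum())
m=(p[...,0]>.58)&(p[...,0]<.63)&(p[...,1]<-.262)&(p[...,1]>-.32)&(p[...,2]>.12)&(p[...,2]<.25); b=p[m]; print('ppin',np.median(b,0),b.min(0),b.max(0),m.sum())
E
```

```text
0 [[0, 5, 37], [4, 6, 37], [4, 6, 37]]
-5 [[6, 5, 35], [11, 8, 35], [11, 8, 35]]
-10 [[12, 11, 34], [17, 15, 36], [17, 15, 36]]
-15 [[18, 19, 37], [22, 23, 39], [22, 23, 39]]
-20 [[23, 27, 41], [27, 31, 44], [27, 31, 44]]
board deg 27.579764785582 1181
board 28.184730661453443 28.18516771423033 1599
ppin [ 0.60274987 -0.28572993  0.16556295] [ 0.59693739 -0.30747446  0.16009098] [ 0.61145326 -0.26262181  0.17140762] 95
```

View pics/tc24.png

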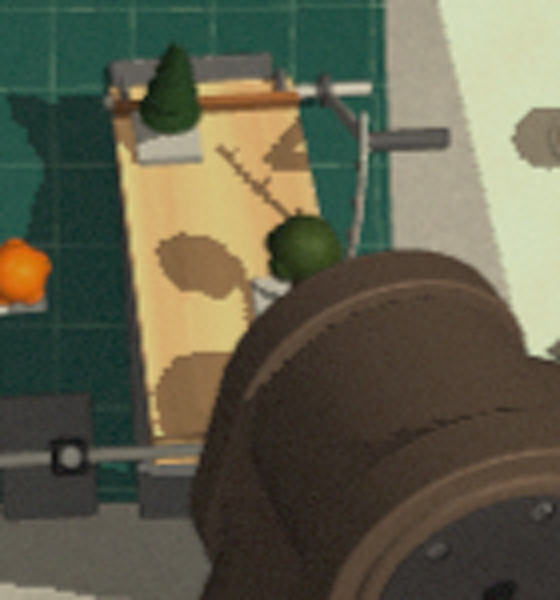

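```bash
python3 -c "
from h import *
st();to((.58,-.35,.213),(.5797,-.3257,.2135))"
```

```text
38.4 [ 16.3  50.3  67.  101.4 -66.8  97.1 -68.3] [ 0.4507 -0.3704  0.158 ] [[0.353, 0.23, -0.907], [0.458, -0.888, -0.047], [-0.816, -0.399, -0.419]] F [ 0.7  1.  -0.5] op 0.0414
(0.58, -0.35, 0.213) [ 0.0102 -0.0102 -0.1413]
(0.5797, -0.3257, 0.2135) [ 0.0208 -0.0321 -0.1423]
```

```bash
python3 -m handwheel '[[0.003,-0.003,-0.045,-2,45],[0.006,-0.006,-0.09,-4,45],[0.01,-0.01,-0.141,-8,45],[0.021,-0.032,-0.142,-8,45],[0.021,-0.032,-0.142,-8,45],[0.021,-0.032,-0.142,-8,45]]'
python3 - <<'E'
from h import *
st(); d=snap('wrist','w25')
z=d['z_map'];vv,uu=np.mgrid[0:420,0:560]
p=np.stack([(uu-d['cx'])/d['fx']*z,(vv-d['cy'])/d['fy']*z,z],-1)@d['orientation'].T+d['eye']
b=p[(p[...,0]>.585)&(p[...,0]<.62)&(p[...,1]<-.262)&(p[...,1]>-.315)&(p[...,2]>.135)&(p[...,2]<.18)]
print(len(b),b.min(0),b.max(0),np.median(b,0))
for y in (-.305,-.295,-.285,-.275):
    c=b[abs(b[:,1]-y)<.005]
    if len(c)>5: print(y,np.round([np.percentile(c[:,0],3),np.percentile(c[:,0],97),np.percentile(c[:,2],3),np.percentile(c[:,2],97),c[c[:,2]>np.percentile(c[:,2],80),0].mean()],4))
E
```

```text
time_s: 39.15
tool_pos: [0.5793, -0.326, 0.2132]
eef_rot: [[0.353, 0.354, -0.866], [0.458, -0.873, -0.17], [-0.816, -0.336, -0.47]]
ft_force: [1.1, -0.3, -0.3]
opening: 0.0414
39.15 [  7.3  48.3  66.3  92.2 -70.6  97.  -77.9] [ 0.5793 -0.326   0.2132] [[0.353, 0.354, -0.866], [0.458, -0.873, -0.17], [-0.816, -0.336, -0.47]] F [ 1.1 -0.3 -0.3] op 0.0414
1068 [ 0.59887379 -0.30857869  0.1534188 ] [ 0.61443339 -0.26204379  0.16792626] [ 0.60517761 -0.29217083  0.16512469]
-0.305 [0.6012 0.6135 0.1548 0.1671 0.6074]
-0.295 [0.6005 0.6123 0.1601 0.1673 0.6069]
-0.285 [0.6    0.6123 0.1602 0.1673 0.6064]
-0.275 [0.5995 0.6114 0.1602 0.1673 0.606 ]
```

View pics/w25.png

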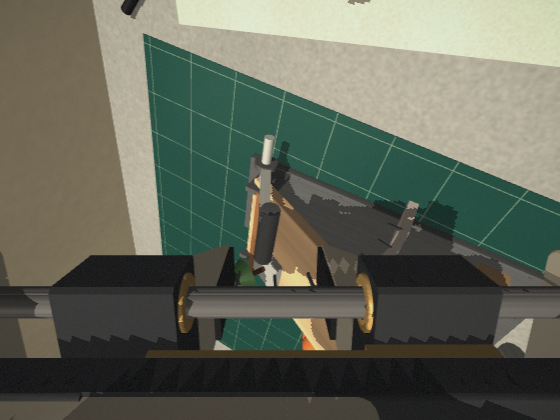

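```bash
python3 -c "
from h import *
to((.612,-.289,.1486))"
```

```text
(0.612, -0.289, 0.1486) [ 0.0815  0.0007 -0.0045]
```

```bash
python3 -m handwheel '[[0.02,0.001,-0.0045,0,45],[0.045,0.001,-0.0045,0,45],[0.068,0.001,-0.0045,0,45],[0.0815,0.001,-0.0045,0,45],[0.0815,0.001,-0.0045,0,45],[0.0815,0.001,-0.0045,0,30],[0.0815,0.001,-0.0045,0,18],[0.0815,0.001,-0.0045,0,8],[0.0815,0.001,-0.0045,0,0],[0.0815,0.001,-0.0045,0,0]]'
python3 - <<'E'
from q import *
st()
o=env.get_obs();R=np.array(o['eef_rot'])
c=o['tool_pos']-.014*R[:,0];print('pin c',c, np.degrees(np.arctan2(c[2]-.05,.6665-c[0])))
t0=np.arctan2(c[2]-.05,.6665-c[0])
for t in (58,54,50,46,42,38,35,32,30,29,28.5,28):
    print(t,np.round(R.T@(P(np.radians(t),.128)-P(t0,.128)),4))
E
```

```text
time_s: 40.45
tool_pos: [0.6125, -0.2893, 0.149]
eef_rot: [[0.354, 0.354, -0.866], [0.457, -0.873, -0.17], [-0.816, -0.336, -0.471]]
ft_force: [-1.6, -1.5, 4.3]
opening: 0.0144
40.45 [  5.   50.2  60.4  95.8 -73.6  89.2 -77.3] [ 0.6125 -0.2893  0.149 ] [[0.354, 0.354, -0.866], [0.457, -0.873, -0.17], [-0.816, -0.336, -0.471]] F [-1.6 -1.5  4.3] op 0.0144
pin c [ 0.60755666 -0.29570161  0.16039257] 61.900326525030074
58 [ 0.0007 -0.0009  0.0084]
54 [ 0.002  -0.0015  0.017 ]
50 [ 0.0038 -0.0018  0.0256]
46 [ 0.0061 -0.0019  0.034 ]
42 [ 0.009  -0.0017  0.0422]
38 [ 0.0123 -0.0012  0.0503]
35 [ 0.0152 -0.0007  0.0561]
32 [0.0182 0.     0.0619]
30 [0.0205 0.0006 0.0656]
29 [0.0216 0.0009 0.0674]
28.5 [0.0222 0.001  0.0683]
28 [0.0228 0.0012 0.0692]
```

```bash
python3 -m handwheel '[[0.0007,-0.0009,0.0084,0,0],[0.002,-0.0015,0.017,0,0],[0.0038,-0.0018,0.0256,0,0],[0.0061,-0.0019,0.034,0,0],[0.009,-0.0017,0.0422,0,0],[0.0123,-0.0012,0.0503,0,0],[0.0152,-0.0007,0.0561,0,0],[0.0182,0,0.0619,0,0],[0.0205,0.0006,0.0656,0,0],[0.0219,0.001,0.0678,0,0],[0.0219,0.001,0.0678,0,0],[0.0219,0.001,0.0678,0,0]]'
python3 - <<'E'
from q import *
st()
o=env.get_obs();R=np.array(o['eef_rot'])
c=o['tool_pos']-.014*R[:,0];print('pin c',c, np.degrees(np.arctan2(c[2]-.05,.6665-c[0])))
pine('26');look('26');sc('26')
E
```

```text
time_s: 41.95
tool_pos: [0.5611, -0.292, 0.0977]
eef_rot: [[0.353, 0.353, -0.867], [0.457, -0.873, -0.17], [-0.817, -0.336, -0.469]]
ft_force: [0.5, -5.9, 0.7]
opening: 0.0144
41.95 [  7.8  51.1  57.9 103.  -73.7  85.7 -68.5] [ 0.5611 -0.292   0.0977] [[0.353, 0.353, -0.867], [0.457, -0.873, -0.17], [-0.817, -0.336, -0.469]] F [ 0.5 -5.9  0.7] op 0.0144
pin c [ 0.55618967 -0.29837353  0.10912621] 28.191255963580744
pine 77 [ 0.655 -0.129  0.108]
leaf 122 [ 0.548 -0.198  0.209]
t 42.0 tcp [ 0.5611 -0.292   0.0977] F [-0.3 -6.5  1.7]
board deg 27.127259988255922 492
```

View pics/sc26.png

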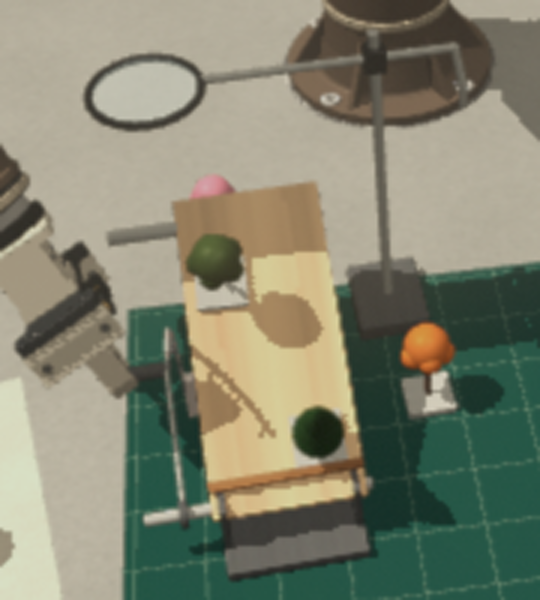

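View pics/tc26.png

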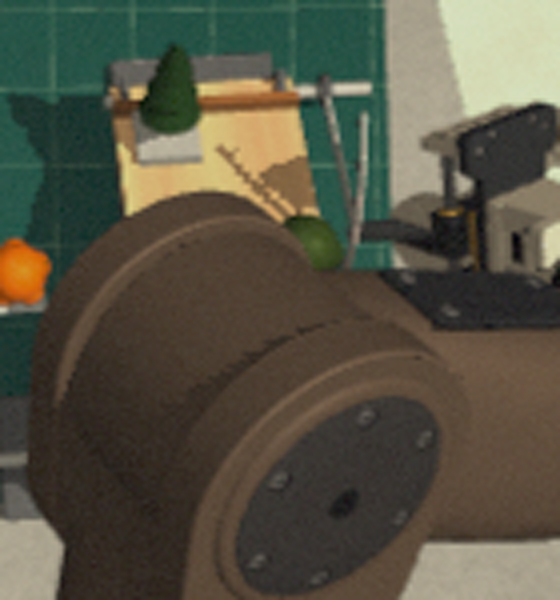

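```bash
python3 -m handwheel '[[0,0,0,0,8],[0,0,0,0,18],[0,0,0,0,30],[0,0,0,0,45],[-0.01,0.02,0.004,0,45],[-0.02,0.04,0.008,0,45],[-0.03,0.06,0.011,0,45],[-0.045,0.086,0.016,0,45],[-0.06,0.12,0.022,0,45],[-0.06,0.12,0.022,0,45]]'
cat > m.py <<'E'
from q import *
import sys
st(); d=snap('top','t30'); w=snap('wrist','w30');
def cloud(d):
    z=d['z_map'];vv,uu=np.mgrid[0:420,0:560]
    p=np.stack([(uu-d['cx'])/d['fx']*z,(vv-d['cy'])/d['fy']*z,z],-1)@d['orientation'].T+d['eye']; return p[(z>0)]
H=np.array([.6604,-.165,.05])
for nm,dd in (('top',d),('wrist',w),('scene',snap('scene','s30'))):
    q=(cloud(dd)-H); q=np.c_[q@rx,q@py,q[:,2]]
    b=q[(abs(q[:,1])<.05)&(q[:,0]>.035)&(q[:,0]<.245)&(q[:,2]>.01)&(q[:,2]<.16)]
    best=(0,0,0)
    for t in np.radians(np.arange(24,33,.1)):
        n=-np.sin(t)*b[:,0]+np.cos(t)*b[:,2]
        for o_ in np.arange(.0,.012,.001):
            c=(abs(n-o_)<.002).sum()
            if c>best[0]: best=(c,np.degrees(t),o_)
    print(nm,'board',best)
    pp=q[(q[:,1]>.105)&(q[:,1]<.137)&(q[:,0]>.07)&(q[:,0]<.15)&(q[:,2]>.02)&(q[:,2]<.1)]
    if len(pp)>10: print(nm,'ppin',len(pp),pp.min(0),pp.max(0),'top z',np.percentile(pp[:,2],95),'x at top',np.median(pp[pp[:,2]>np.percentile(pp[:,2],85),0]))
    bp=q[(q[:,1]>.075)&(q[:,1]<.12)&(q[:,0]>.19)&(q[:,0]<.25)&(q[:,2]>.07)&(q[:,2]<.16)]
    if len(bp)>10: print(nm,'bpin',len(bp),'z',np.percentile(bp[:,2],95),'x',np.median(bp[bp[:,2]>np.percentile(bp[:,2],85),0]),np.percentile(bp[:,0],[3,97]))
    pa=q[(q[:,1]>.078)&(q[:,1]<.1)&(q[:,0]>.03)&(q[:,0]<.14)&(q[:,2]>.0)&(q[:,2]<.12)]
    if len(pa)>20:
        best=(0,)
        for t in np.radians(np.arange(15,45,.2)):
            n=-np.sin(t)*pa[:,0]+np.cos(t)*pa[:,2]
            for o_ in np.arange(-.012,.012,.001):
                c=(abs(n-o_)<.0015).sum()
                if c>best[0]: best=(c,np.degrees(t),o_)
        print(nm,'arm',best)
E
python3 m.py
```

```text
time_s: 43.35
tool_pos: [0.5629, -0.4296, 0.0959]
eef_rot: [[0.353, 0.352, -0.867], [0.456, -0.874, -0.169], [-0.817, -0.336, -0.469]]
ft_force: [0.6, 0.3, -0.9]
opening: 0.0414
43.35 [ 21.5  57.7  55.9  85.2 -72.7  92.7 -71.4] [ 0.5629 -0.4296  0.0959] [[0.353, 0.352, -0.867], [0.456, -0.874, -0.169], [-0.817, -0.336, -0.469]] F [ 0.6  0.3 -0.9] op 0.0414
top board (np.int64(1714), np.float64(28.10000000000006), np.float64(0.005))
top ppin 41 [0.10675407 0.10527424 0.05976644] [0.11828255 0.13597914 0.06969561] top z 0.06736611730960544 x at top 0.11115973287009219
top arm (np.int64(36), np.float64(27.199999999999957), np.float64(0.004000000000000014))
wrist board (0, 0, 0)
scene board (np.int64(1681), np.float64(28.20000000000006), np.float64(0.006))
scene ppin 69 [0.09934695 0.10545712 0.0545495 ] [0.11518597 0.13675557 0.06788389] top z 0.06697894297232358 x at top 0.1063849040639202
scene bpin 91 z 0.1252378458254924 x 0.21466313745422413 [0.21007317 0.22238269]
scene arm (np.int64(41), np.float64(30.39999999999995), np.float64(0.0010000000000000113))
```

View pics/w30.png

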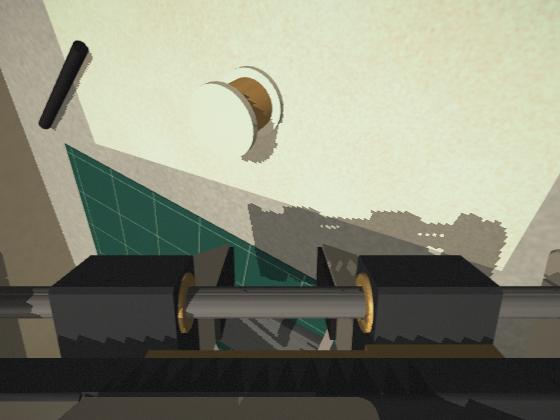

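View pics/s30.png

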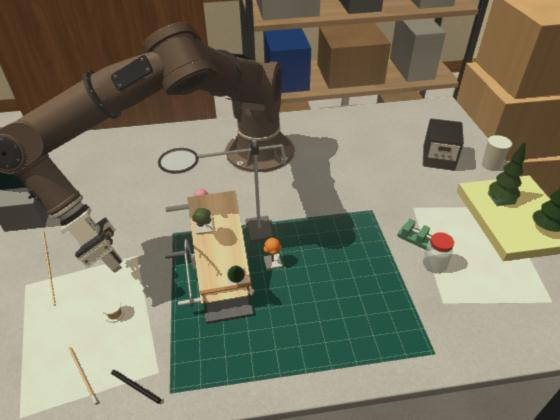

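```bash
python3 - <<'E'
from h import *
def cl(f):
    d=dict(np.load('pics/%s.npz'%f)); z=d['z_map'];vv,uu=np.mgrid[0:420,0:560]
    return np.stack([(uu-d['cx'])/d['fx']*z,(vv-d['cy'])/d['fy']*z,z],-1)@d['orientation'].T+d['eye']
a=cl('scene0');b=cl('s30')
for v in (165,180,195,210): print(v,[(u,np.round(a[v,u],2).tolist(),np.round(b[v,u],2).tolist()) for u in (5,20,40)])
a=cl('top0')
for v in (300,320,340): print([(u,np.round(a[v,u],2).tolist()) for u in (510,530,550)])
E
```

```text
165 [(5, [0.22, -0.75, 0.2], [0.49, -0.61, 0.39]), (20, [0.22, -0.71, 0.2], [0.49, -0.58, 0.39]), (40, [-0.05, -0.78, -0.0], [0.48, -0.54, 0.37])]
180 [(5, [0.21, -0.78, 0.14], [0.21, -0.78, 0.14]), (20, [0.21, -0.74, 0.13], [0.49, -0.59, 0.34]), (40, [0.18, -0.7, 0.1], [0.5, -0.55, 0.34])]
195 [(5, [0.23, -0.79, 0.1], [0.23, -0.79, 0.1]), (20, [0.24, -0.74, 0.1], [0.24, -0.74, 0.1]), (40, [0.22, -0.7, 0.07], [0.51, -0.56, 0.31])]
210 [(5, [0.28, -0.78, 0.08], [0.28, -0.78, 0.08]), (20, [0.29, -0.74, 0.08], [0.29, -0.74, 0.08]), (40, [0.26, -0.7, 0.05], [0.26, -0.7, 0.05])]
[(510, [0.26, -0.65, 0.0]), (530, [0.27, -0.7, 0.01]), (550, [0.28, -0.7, 0.1])]
[(510, [0.21, -0.65, 0.0]), (530, [0.21, -0.7, 0.01]), (550, [0.22, -0.7, 0.1])]
[(510, [0.15, -0.65, 0.0]), (530, [0.15, -0.7, 0.01]), (550, [0.17, -0.7, 0.1])]
```

The arm is well clear of everything, so I'm handing in.

```bash
python3 -m handwheel '[[0,0,0,0,45],[0,0,0,0,45]]' | head -1; python3 m.py | grep -v wrist; python3 -c "
from h import *
pine('31'); print(env.job_done())"
```

```text
time_s: 43.75
43.75 [ 21.2  57.6  55.8  85.4 -72.7  92.7 -71.4] [ 0.5646 -0.4262  0.0968] [[0.353, 0.355, -0.866], [0.458, -0.872, -0.171], [-0.816, -0.336, -0.471]] F [ 0.1  0.2 -0.1] op 0.041
top board (np.int64(1682), np.float64(28.10000000000006), np.float64(0.005))
top ppin 31 [0.10748004 0.10605077 0.05772079] [0.11844563 0.13202352 0.07131176] top z 0.06851953312528229 x at top 0.11150559589587536
top arm (np.int64(35), np.float64(29.599999999999945), np.float64(0.0010000000000000113))
scene board (np.int64(1689), np.float64(28.10000000000006), np.float64(0.006))
scene ppin 69 [0.09796743 0.10583328 0.05193373] [0.11415276 0.13684835 0.06658017] top z 0.065879977031446 x at top 0.1068268024933442
scene bpin 91 z 0.1265379745123162 x 0.21438172386157897 [0.20944966 0.22141799]
scene arm (np.int64(35), np.float64(28.399999999999952), np.float64(0.003000000000000013))
pine 79 [ 0.655 -0.131  0.107]
leaf 109 [ 0.549 -0.195  0.21 ]
t 43.95 tcp [ 0.5644 -0.4268  0.0968] F [ 0.5 -0.6 -0.1]
the job is handed in; nothing more can be done
None
```

I raised the board by its pin in small steps until the pine slid to the lip, and the board now stands at about 28°. I then turned the pointer down to match it, let go and handed the job in at about 44 s of the 61 s allowed. The moves cannot tilt the tool directly, so I got the roughly 35° lean by pushing the arm against its reach limits.

- **Board:** it stands by itself at 28.1–28.2° in both cameras. The pine began to slip at about 27.6°, and I raised the board about 0.8° more because it was sliding very slowly.
- **Pointer:** about 28.2° from the arm's own position and about 28–29° from its pin in the images. Direct fits to the thin pointer blade scattered from 27° to 30°. The last ones before hand-in gave 28.4° and 29.6°, within the 2.9° tolerance.
- **Trees:** the pine is upright against the lip and the round-crowned tree is still at its place near the free end. The robot did not go near either tree.
- **Robot:** the wrist force reads about zero and the gripper is about 120 mm clear of the pins.
- **Bystanders:** I saw no change in the jar, spool and vice, but I did not measure their positions again. No verdict was reported.

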